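# Strip the centrifuge rotor into the steriliser box

## Robot

A 6-joint arm with a two-finger parallel gripper is mounted at the origin on the work surface. World frame = base frame: x ahead of the robot, y to its left, z up, the work surface at z = 0. Lengths are in mm, angles in rad, forces in N, time in s.
With the tool pointing down it reaches from about 400 to 925 mm from the base axis. Payload 12.5 kg.
Tool frame: the origin (TCP) lies midway between the tips of the shut fingers; the grasp point (between the pads) lies 19 mm behind it; z points along the fingers, y is the line along which they close (so a half turn about z gives the same grasp; the last joint's range is limited). The gripper opens to 95 mm and grips with 3 to 60 N. Pads are 20 mm wide; open, the fingers measure 119 mm over their backs; the gripper's body (75 mm by 180 mm) begins 59 mm behind the grasp point.
Start: joints at [1.125, 0.491, 1.559, -0, 1.092, -0.106], TCP at [208.296, 589.287, 214.661] pointing down, gripper open.
Joint ranges: [-3.1, 3.1], [-0.84, 2.19], [0.05, 2.79], [-1.13, 4.28], [0.06, 2.93], [-2.69, 2.69]. Speed limits (rad/s): [2.22, 2.22, 2.79, 3.14, 3.14, 3.14].

## Interface

Orientations are given as [roll, pitch, yaw] about the fixed x, y, z axes, in that order (R = Rz(yaw) Ry(pitch) Rx(roll)).
In Python, from cell import * gives the robot as it stands.
- The arm moves only by the tool servo_tool, never from a script. Its argument "moves" is one flat list of numbers, 5 for each row, row after row: the shift along the world's x, y, z as a fraction of full scale, then the turn about the world's z as a fraction of full scale, then the opening, from 0 (shut) to 1 (fully open). A call has 1 to 12 rows; each row is the pose to reach, as a shift and turn from the pose commanded when the call began, turning the shorter way round; what a row does not reach only later rows make up. Full scale, the value 1, is 400 mm for a shift and 180 degrees for a turn. A row lasts 1/12 s, in which the tool goes at most 41.7 mm and 7.16 degrees, less where a joint would pass 70% of its speed; a pose out of reach is approached as far as the arm can. A call with a number of a shift or a turn outside -1 to 1 is refused whole. A call with a gripper value outside its range is refused whole. The fingers move at their own pace and stop on an object; the grip force is fixed at half the most. Time passes only in rows, so rows that repeat a pose let the fingers close. It gives the time, the measured TCP pose, the force, the opening and the grip force at its end, in the units of the state.
- state(): the state, without advancing time (a new reading comes with each control period).
- read_camera(name): name is "side" or "top"; returns (picture, depth): 480x640x3 uint8, blue, green, red; 480x640 float32, mm along the optical axis (not along the pixel's ray), 0 where there is no reading.
- get_calibration(name): a dict with "K" (3x3 intrinsics, pixels), "R" (3x3) and "t" (3): a world point X has camera coordinates R X + t. Camera axes: x right, y down, z forward; pixel columns grow to the right and rows downward; lengths in mm; the calibration is good to about 2 mm. A picture is of the moment at which its call begins. get_calibration takes no time and is no camera call.
- job_done(): hands the job in; it is judged then, once.
The state is a dict: "t": time; "joints": joint angles; "qvel": joint speeds; "tau": joint torques, N m; "eef_pos": TCP position; "tcp_rot": TCP orientation; "ft_force": force on the tool from outside, world axes, zero at the start; "moment": the same for the moment, N m; "opening": opening from 0.0 (shut) to 1.0 (fully open); "grip_force": force on a finger pad.
Only numpy, scipy, OpenCV 4.12 (cv2) and the standard library are available. Lean on these libraries where they do the work, as an engineer would, in place of code of your own. Each camera call takes 0.05 s, during which the arm holds its last target. There are 200 camera calls.

## Task

Strip the stopped centrifuge for sterilising: unscrew the rotor lid by its knob until the thread lets go, without forcing it, and lift it off; stand every bucket that is in the rotor on the floor of the steel steriliser box's chamber, keeping it upright all the way, and lay the rotor key flat in the box's side pocket. Only when all the buckets are in, lay the rotor lid, knob up, on the ledges over them. Leave everything else on the bench where it is.

Things in the scene. Friction and masses are not known exactly. Their poses are not given: they have to be found in the camera images.
- centrifuge: small white bench centrifuge, 270 x 270 mm (320 mm with its sloping front panel), deck 150 mm high with a round bowl opening 206 mm across; origin on the bench under the bowl's axis, the front panel at its -x and the open cover, up to 0.40 m high, leaning back at its +x; fixed
- rotor: rotor in the bowl, locked so that it cannot turn; z up on its axis, origin 52 mm above the bench. Four cups (39 mm wide inside, floor at z = 19 mm, rim at 65 mm) lie 50 mm from the axis along its +x, +y, -x and -y; a bucket in a cup reaches up to z = 97 mm. A hub 34 mm across rises from its middle to z = 106 mm
- stud (a point): centre of the shoulder on top of the rotor's hub (rotor z = 106 mm), on which the screwed-down lid rests; from here the steel threaded stud, 27 mm across and 33 mm high, rises inside the lid's knob
- lid: aluminium rotor lid over the rotor: disc 150 mm across, 4 mm thick (8 mm near the knob), with a round black knob 42 mm across, from 4 to 44 mm above its underside, in the middle; 0.2 kg; origin at the centre of the underside, z up through the knob. The hollow knob is screwed down on the stud
- knob (a point): on the lid's axis 30 mm above its underside, where to grip the knob. Right-hand thread: turned anticlockwise seen from above, the lid rises 12 mm a turn, turns easily, has 1 mm of play, stays where it is left, and comes free after just over 2 turns (24 mm up); raise it 10 mm more to clear the stud. A pull off the axis binds on the stud
- bucket1: centrifuge bucket (may be absent): closed aluminium can filled by a grey tube insert, 34 mm across, 78 mm tall, 0.11 kg; origin at the centre of its underside, z up; it starts loose in one of the rotor's cups, under the rotor lid
- bucket2: centrifuge bucket (may be absent): closed aluminium can filled by a grey tube insert, 34 mm across, 78 mm tall, 0.11 kg; origin at the centre of its underside, z up; it starts loose in one of the rotor's cups, under the rotor lid
- bucket3: centrifuge bucket (may be absent): closed aluminium can filled by a grey tube insert, 34 mm across, 78 mm tall, 0.11 kg; origin at the centre of its underside, z up; it starts loose in one of the rotor's cups, under the rotor lid
- bucket4: centrifuge bucket (may be absent): closed aluminium can filled by a grey tube insert, 34 mm across, 78 mm tall, 0.11 kg; origin at the centre of its underside, z up; it starts loose in one of the rotor's cups, under the rotor lid
- box: open stainless steriliser box, fixed; walls 4 mm thick, 110 mm high; origin on the bench under the centre of its square chamber, z up. Chamber 168 x 168 mm inside, floor at z = 4 mm; two crossing dividers (3 mm thick, up to z = 34 mm, along its x and y axes) part it into four compartments centred at x, y = +-42 mm
- ledges (a point): centre of the chamber at the height of its ledges (90 mm above the box's underside): a ledge 28 mm wide, reaching 26 mm inwards, at the middle of each of the four chamber walls, carries the rotor lid above the buckets, knob up
- pocket (a point): centre of the floor of the key's pocket beside the chamber, at the box's +y: 168 mm (along the box's x) by 76 mm inside, floor 70 mm above the box's underside, 40 mm deep below the rim
- key: steel T-handled rotor key lying on the bench: round shaft 12 mm thick along its x from -55 to 55 mm, cross-bar 56 x 12 x 12 mm across the end at -x; origin under the middle of the shaft on the bench side; 0.13 kg
- key_grip (a point): point on the axis of the key's shaft, 20 mm from its middle towards the cross-bar and 6 mm above the bench, near its centre of mass
- pad: thin blue absorbent pad on the bench, 170 x 170 x 3 mm, a clear place to put things down for a while; origin at the centre of its underside; fixed
- jar: specimen jar, 64 mm across, 75 mm tall; not part of the job; origin at the centre of its underside
- flask: capped reagent bottle, 68 mm across, 170 mm tall; not part of the job; origin at the centre of its underside
- tube_rack: white rack of small tubes, 100 x 170 mm, 90 mm tall; not part of the job; origin at the centre of its underside
- meter: red hand-held meter, 140 x 75 x 36 mm; not part of the job; origin at the centre of its underside
- cup1: capped sample cup, 51 mm across, 64 mm tall; not part of the job; origin at the centre of its underside
- cup2: capped sample cup, 51 mm across, 64 mm tall; not part of the job; origin at the centre of its underside

How it is judged (in metres and radians):
On the way, in this order (a step that is already met when the one before it is completed fails the run):
1. the rotor lid is unscrewed and lifted off the rotor ((horizontal distance between lid and rotor above 0.1 m or z of lid in the frame of rotor above 0.15 m)), for 0.2 s.
2. every bucket stands on the floor of the box's chamber, the rotor lid not yet on the box (x of bucket1 in the frame of box between -0.072 and 0.072 m and y of bucket1 in the frame of box between -0.072 and 0.072 m and z of bucket1 in the frame of box between -0.002 and 0.009 m and angle between each of bucket1, bucket2, bucket3, bucket4's own z axis and vertical below 0.12 rad and x of bucket2 in the frame of box between -0.072 and 0.072 m and y of bucket2 in the frame of box between -0.072 and 0.072 m and z of bucket2 in the frame of box between -0.002 and 0.009 m and x of bucket3 in the frame of box between -0.072 and 0.072 m and y of bucket3 in the frame of box between -0.072 and 0.072 m and z of bucket3 in the frame of box between -0.002 and 0.009 m and x of bucket4 in the frame of box between -0.072 and 0.072 m and y of bucket4 in the frame of box between -0.072 and 0.072 m and z of bucket4 in the frame of box between -0.002 and 0.009 m and horizontal distance between lid and box above 0.12 m), for 0.2 s.
At the end, for the whole second after the job is handed in: every bucket stands upright (within 0.12 rad) on the floor of the chamber, the lid lies level (within 0.08 rad) knob up on the ledges (underside 86 to 96 mm above the box's underside, centred within 12 mm), the key lies flat on the floor of the side pocket, and all are at rest (x of bucket1 in the frame of box between -0.072 and 0.072 m and y of bucket1 in the frame of box between -0.072 and 0.072 m and z of bucket1 in the frame of box between -0.002 and 0.009 m and angle between each of bucket1, bucket2, bucket3, bucket4's own z axis and vertical below 0.12 rad and x of bucket2 in the frame of box between -0.072 and 0.072 m and y of bucket2 in the frame of box between -0.072 and 0.072 m and z of bucket2 in the frame of box between -0.002 and 0.009 m and x of bucket3 in the frame of box between -0.072 and 0.072 m and y of bucket3 in the frame of box between -0.072 and 0.072 m and z of bucket3 in the frame of box between -0.002 and 0.009 m and x of bucket4 in the frame of box between -0.072 and 0.072 m and y of bucket4 in the frame of box between -0.072 and 0.072 m and z of bucket4 in the frame of box between -0.002 and 0.009 m and x of lid in the frame of box between -0.012 and 0.012 m and y of lid in the frame of box between -0.012 and 0.012 m and z of lid in the frame of box between 0.086 and 0.096 m and angle between lid's own z axis and vertical below 0.08 rad and x of key_grip in the frame of box between -0.084 and 0.084 m and y of key_grip in the frame of box between 0.088 and 0.164 m and z of key_grip in the frame of box between 0.066 and 0.092 m and angle between key's own z axis and vertical below 0.2 rad and linear speed of each of bucket1, bucket2, bucket3, bucket4, lid, key below 0.02 m/s); the robot touches nothing.
It fails at once if the lid is forced against its thread (over 140 N) (contact force between lid and rotor above 140 N).
It fails at once if a bucket is tipped more than 0.5 rad (angle between any of bucket1, bucket2, bucket3, bucket4's own z axis and vertical above 0.5 rad).
It fails at once if something that is not part of the job is moved more than 3 cm (distance of any of jar, flask, tube_rack, meter, cup1, cup2 from where it was at the start of the episode above 0.03 m).
Of bucket1, bucket2, bucket3, bucket4 only 2 to 4 are there at a start; the rules pass over those that are not, and their reading is None.
At some moment in a run one of key may be knocked a few centimetres aside while the robot is not near it.
It also fails if it takes over 210 s, if anything falls off the work surface, if the arm or the gripper's body presses on something with over 40 N, if the wrist force passes 120 N, or if a joint passes its speed limit or range.

## Working session

There is one attempt and no reset: what is moved stays moved. The work goes in short steps, Python scripts to look and compute and a tool call to move; the robot and the scene stay as the last step left them, time stands still between calls to the robot, and variables do not carry over. Pictures are saved under pics/ and viewed, at most 14 in all, crops included, and the job is handed in when it is done.

Besides the shell and the picture viewer there is one more tool, called in YAML: its name, and indented under it one key for each argument. servo_tool: Moves the arm, as the interface text tells. Its arguments: {"type":"object","properties":{"moves":{"type":"array"}},"required":["moves"]}

```bash
mkdir -p pics; cat > h.py <<'E'
from cell import *
import numpy as np, cv2
def look(n):
    p,d=read_camera(n); c=get_calibration(n); return p,d,np.array(c["K"]),np.array(c["R"]),np.array(c["t"]).ravel()
def cloud(d,K,R,t):
    v,u=np.mgrid[0:d.shape[0],0:d.shape[1]]
    P=np.stack([(u-K[0,2])/K[0,0]*d,(v-K[1,2])/K[1,1]*d,d],-1)
    return (P-t)@R   # R^T (P-t)
def ray(u,v,z,K,R,t):
    d=R.T@np.array([(u-K[0,2])/K[0,0],(v-K[1,2])/K[1,1],1]); o=-R.T@t
    return o+d*(z-o[2])/d[2]
E
python3 - <<'E'
from h import *
for n in("top","side"):
    p,d,K,R,t=look(n); cv2.imwrite(f"pics/{n}0.png",p); np.savez(f"{n}0.npz",p=p,d=d,K=K,R=R,t=t)
    print(n,-R.T@t,R[2],K[0,0])
print(state())
E
```

```text
top [ 364.07698822   18.49716963 1272.23714695] [ 0.20367778 -0.01496031 -0.97892367] 570.0961805739014
side [ -51.06338321 -636.8874063   805.57847631] [ 0.56169513  0.57345773 -0.59635963] 527.0708484780789
{'t': 0.1, 'joints': array([ 1.12543762e+00,  4.91509020e-01,  1.55938336e+00,  1.16986002e-05,
        1.09170983e+00, -1.05597680e-01]), 'qvel': array([-0.0014089 , -0.00049815, -0.00255163, -0.00075786, -0.0003657 ,
       -0.00119411]), 'tau': array([ 2.26462435e-03, -6.13629484e+01, -2.58601195e+01,  6.94068871e-02,
        4.70497040e-02, -5.79479342e-05]), 'eef_pos': array([208.17026084, 589.08586832, 214.11590825]), 'tcp_rot': array([-3.14058981e+00, -1.16727641e-04,  2.80182617e+00]), 'ft_force': array([ 0.22224534,  0.52165687, -0.26695587]), 'moment': array([-0.01463333,  0.03171355, -0.03565952]), 'grip_force': 0.0, 'opening': 1.0007850156474087}
```

View pics/top0.png

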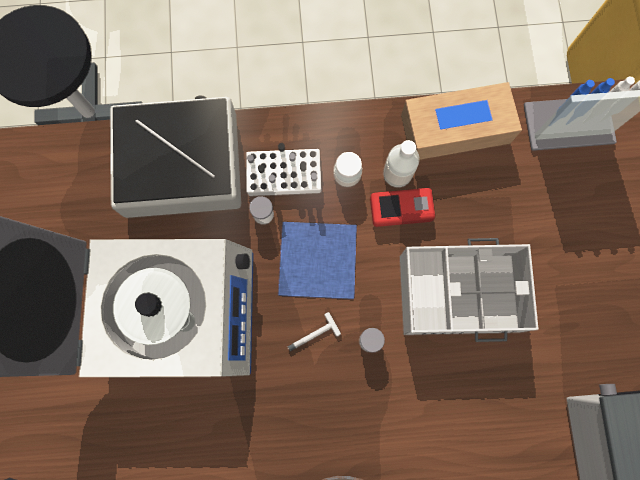

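View pics/side0.png

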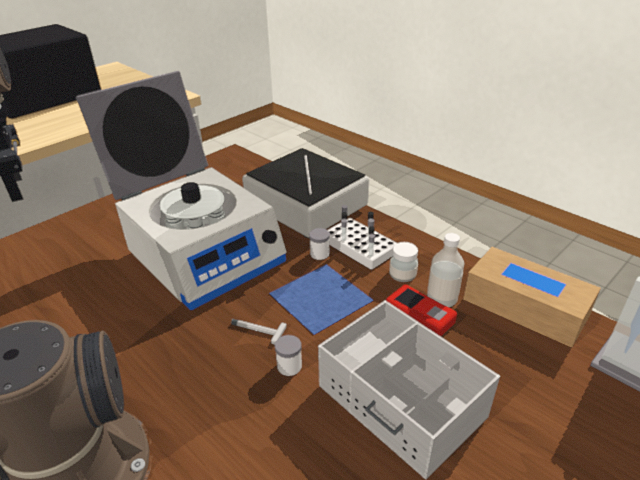

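The top view looks straight down at the bench, with +x up and +y to the left. The lid with its black knob is at (148,305) and the centrifuge panel faces right. The key runs (290,348) to (335,325), the pad is at (318,260) and the box is at (405–537, 245–333) with its pocket on the left. In the side view nothing blocks the way between the centrifuge and the box except the low objects.

```bash
cat > m.py <<'E'
from h import *
D=np.load("top0.npz"); p,d,K,R,t=[D[k] for k in"pdKRt"]
W=cloud(d,K,R,t); v,u=np.mgrid[0:480,0:640]
def reg(u0,u1,v0,v1,z0,z1): return W[(u>=u0)&(u<u1)&(v>=v0)&(v<v1)&(d>0)&(W[...,2]>z0)&(W[...,2]<z1)]
def circ(m):
    (x,y),r=cv2.minEnclosingCircle(m[:,:2].astype(np.float32)); return np.round([x,y,r,np.median(m[:,2]),len(m)],1)
print("bench",np.median(reg(300,400,380,440,-30,30)[:,2]))
print("knob",circ(reg(125,175,280,330,190,215)))
L=reg(100,210,250,365,155,172); print("lid",circ(L))
k=(W[...,2]>150)&(W[...,2]<215)&(d>0)&(np.hypot(u-148,v-305)<60)
print("zhist",np.histogram(W[k][:,2],bins=np.arange(150,216,4)))
B=reg(395,545,235,345,104,116); r=cv2.minAreaRect(B[:,:2].astype(np.float32)); print("box rim",r,np.median(B[:,2]),len(B)); print(cv2.boxPoints(r))
k=reg(283,345,310,355,5,25); r=cv2.minAreaRect(k[:,:2].astype(np.float32)); print("key",r,np.median(k[:,2]),len(k))
m=(p.min(2)>140)&(u>283)&(u<345)&(v>310)&(v<355); print("keymask",m.sum(), cv2.minAreaRect(np.argwhere(m)[:,::-1].astype(np.float32)))
q=np.array([ray(a,b,12,K,R,t)[:2] for b,a in np.argwhere(m)]);r=cv2.minAreaRect(q.astype(np.float32)); print(r,cv2.boxPoints(r),q.mean(0))
pm=(p[...,0]>p[...,2].astype(int)+40)&(u>260)&(u<370)&(v>210)&(v<310)
q=np.array([ray(a,b,3,K,R,t)[:2] for b,a in np.argwhere(pm)]);print("pad",cv2.minAreaRect(q.astype(np.float32)))
for n,a in dict(cup_a=(245,278,195,225),cup_b=(355,388,325,360),jar=(330,366,150,190),flask=(383,420,138,190)).items(): print(n,circ(reg(*a,50,190)))
cov=W[(d>0)&(W[...,2]>220)&(u<120)&(v>200)&(v<390)]; print("cover",cov.min(0),cov.max(0))
E
python3 m.py
```

```text
bench -0.20228020747963107
knob [499.7 330.9  22.5 200.8 424. ]
lid [ 496.   318.1  142.4  163.5 4091. ]
zhist (array([ 931,  100, 1124, 2267,  604,   27,   14,   16,   17,   14,   19,
         41,  234,  125,    5,    0]), array([150, 154, 158, 162, 166, 170, 174, 178, 182, 186, 190, 194, 198,
       202, 206, 210, 214]))
box rim ((488.9951171875, -309.1304931640625), (258.8076477050781, 176.89419555664062), 86.42691040039062) 109.46604960093373 1238
[[ 392.65527 -432.7706 ]
 [ 569.20557 -443.79495]
 [ 585.33496 -185.49039]
 [ 408.78467 -174.46603]]
key ((431.81463623046875, 21.785667419433594), (134.29586791992188, 93.61589813232422), 85.40997314453125) 10.559177581959407 440
keymask 340 ((318.2562561035156, 336.4552307128906), (24.35994529724121, 47.42316436767578), 47.81555938720703)
((419.5942077636719, 12.040218353271484), (53.02648162841797, 103.31367492675781), 37.21183776855469) [[367.23877   37.145737]
 [429.71912  -45.13379 ]
 [471.94965  -13.0653  ]
 [409.4693    69.214226]] [432.45882942   6.7441527 ]
pad ((591.8592529296875, -0.6228408813476562), (168.71319580078125, 168.9776153564453), 82.55950164794922)
cup_a [708.  115.   25.4  63.2 418. ]
cup_b [401.9 -99.6  25.3  63.8 467. ]
jar [787.4 -85.   30.2  73.9 571. ]
flask [ 795.1 -211.9   53.4  115.2 1100. ]
cover [382.71747916 478.02594812 220.00009981] [646.70385627 535.85968452 359.82260363]
```

```bash
cat >> m.py <<'E'
print("----")
g=p.max(2)
for z,m in((202,(g<60)&(np.hypot(u-148,v-304)<17)&(W[...,2]>192)),(162,(np.hypot(u-150,v-305)<48)&(W[...,2]>157.5)&(W[...,2]<172))):
    m=m.astype(np.uint8); c=max(cv2.findContours(m,0,cv2.CHAIN_APPROX_NONE)[0],key=cv2.contourArea)[:,0]
    q=np.array([ray(a,b,z,K,R,t)[:2] for a,b in c]).astype(np.float32)
    print(z,cv2.minEnclosingCircle(q),cv2.fitEllipse(q),len(q))
E
python3 m.py | sed -n '/----/,$p'
```

```text
----
202 ((499.3308410644531, 329.2190856933594), 22.025184631347656) ((498.56787109375, 329.437744140625), (38.97825622558594, 42.054256439208984), 4.5139079093933105) 65
162 ((499.7183532714844, 331.1661376953125), 74.61553955078125) ((499.8932189941406, 331.1856994628906), (146.70652770996094, 147.11441040039062), 126.06303405761719) 222
```

servo_tool:
  moves: [0.279, -0.648, 0.138, -0.46, 1, 0.279, -0.648, 0.138, -0.46, 1, 0.279, -0.648, 0.138, -0.46, 1, 0.279, -0.648, 0.138, -0.46, 1, 0.279, -0.648, 0.138, -0.46, 1, 0.279, -0.648, 0.138, -0.46, 1, 0.279, -0.648, 0.138, -0.46, 1, 0.279, -0.648, 0.138, -0.46, 1, 0.279, -0.648, 0.138, -0.46, 1, 0.279, -0.648, 0.138, -0.46, 1, 0.279, -0.648, 0.138, -0.46, 1, 0.279, -0.648, 0.138, -0.46, 1]

```text
t: 1.1
eef_pos: [319.9, 329.9, 269.7]
tcp_rot: [-3.141, 0.0, 1.349]
ft_force: [0.4, 0.8, 0.6]
opening: 1.0
grip_force: 0.0
```

servo_tool:
  moves: [0.448, 0.001, -0.05, -0.46, 1, 0.448, 0.001, -0.05, -0.46, 1, 0.448, 0.001, -0.05, -0.46, 1, 0.448, 0.001, -0.05, -0.46, 1, 0.448, 0.001, -0.05, -0.46, 1, 0.448, 0.001, -0.05, -0.46, 1, 0.448, 0.001, -0.05, -0.46, 1, 0.448, 0.001, -0.05, -0.46, 1, 0.448, 0.001, -0.05, -0.46, 1, 0.448, 0.001, -0.05, -0.46, 1, 0.448, 0.001, -0.05, -0.46, 1, 0.448, 0.001, -0.05, -0.46, 1]

```text
t: 2.1
eef_pos: [499.0, 330.4, 249.5]
tcp_rot: [3.141, 0.001, -0.095]
ft_force: [0.6, 0.1, -1.2]
opening: 0.998
grip_force: 0.0
```

servo_tool:
  moves: [0, 0, -0.1, 0, 1, 0, 0, -0.195, 0, 1, 0, 0, -0.195, 0, 1, 0, 0, -0.195, 0, 1, 0, 0, -0.195, 0, 1]

```text
t: 2.52
eef_pos: [499.8, 330.9, 173.4]
tcp_rot: [-3.141, -0.001, -0.088]
ft_force: [0.7, 0.7, 1.1]
opening: 1.0
grip_force: 0.0
```

servo_tool:
  moves: [0, 0, 0, 0, 0.3, 0, 0, 0, 0, 0.3, 0, 0, 0, 0, 0.3, 0, 0, 0, 0, 0.3, 0, 0, 0, 0, 0.3, 0, 0, 0, 0, 0.3, 0, 0, 0, 0, 0.3, 0, 0, 0, 0, 0.3]

```text
t: 3.18
eef_pos: [499.2, 330.7, 171.9]
tcp_rot: [-3.141, -0.0, -0.089]
ft_force: [1.4, 9.1, 1.3]
opening: 0.5
grip_force: 5.3
```

```bash
python3 -c "
from h import *
s=state();print(s['joints'],s['eef_pos'],s['moment'])"
```

```text
[4.74690845e-01 4.98691075e-01 1.67399374e+00 2.75999671e-04
 9.68535859e-01 2.13391436e+00] [499.17534809 330.67843209 171.93308411] [1.86159005 0.0605723  0.04306707]
```

servo_tool:
  moves: [0, 0, 0, 0, 0.3, 0, 0, 0, 0, 0.3, 0, 0, 0, 0, 0.3, 0, 0, 0, 0, 0.3]

```text
t: 3.52
eef_pos: [499.5, 333.0, 172.2]
tcp_rot: [-3.137, -0.002, -0.089]
ft_force: [0.7, 15.1, -1.6]
opening: 0.439
grip_force: 30.0
```

servo_tool:
  moves: [0, 0.0055, 0, 0, 0.3, 0, 0.0055, 0, 0, 0.3, 0, 0.0055, 0.0006, 0.039, 0.3, 0, 0.0055, 0.0012, 0.078, 0.3, 0, 0.0055, 0.0018, 0.117, 0.3, 0, 0.0055, 0.0023, 0.156, 0.3, 0, 0.0055, 0.0029, 0.195, 0.3, 0, 0.0055, 0.0035, 0.234, 0.3]

```text
t: 4.18
eef_pos: [499.6, 333.0, 173.2]
tcp_rot: [-3.142, -0.001, 0.652]
ft_force: [2.5, 3.2, -2.1]
opening: 0.435
grip_force: 30.0
```

servo_tool:
  moves: [0, 0, 0.0006, 0.039, 0.3, 0, 0, 0.0012, 0.078, 0.3, 0, 0, 0.0018, 0.117, 0.3, 0, 0, 0.0023, 0.156, 0.3, 0, 0, 0.0029, 0.195, 0.3, 0, 0, 0.0035, 0.234, 0.3, 0, 0, 0.0041, 0.273, 0.3, 0, 0, 0.0047, 0.312, 0.3, 0, 0, 0.0053, 0.351, 0.3, 0, 0, 0.0059, 0.39, 0.3, 0, 0, 0.0064, 0.429, 0.3, 0, 0, 0.007, 0.468, 0.3]

```text
t: 5.18
eef_pos: [499.9, 333.0, 176.0]
tcp_rot: [3.139, -0.0, 2.123]
ft_force: [4.6, 4.3, -2.5]
opening: 0.437
grip_force: 30.0
```

servo_tool:
  moves: [0, 0, 0.0006, 0.039, 0.3, 0, 0, 0.0012, 0.078, 0.3, 0, 0, 0.0018, 0.117, 0.3, 0, 0, 0.0023, 0.156, 0.3, 0, 0, 0.0029, 0.195, 0.3, 0, 0, 0.0035, 0.234, 0.3, 0, 0, 0.0041, 0.273, 0.3, 0, 0, 0.0047, 0.312, 0.3, 0, 0, 0.0053, 0.351, 0.3, 0, 0, 0.0059, 0.39, 0.3, 0, 0, 0.0064, 0.429, 0.3, 0, 0, 0.007, 0.468, 0.3]

```text
t: 6.18
eef_pos: [500.0, 333.4, 178.9]
tcp_rot: [3.141, 0.003, -2.69]
ft_force: [4.5, 6.2, -1.8]
opening: 0.435
grip_force: 30.0
```

servo_tool:
  moves: [0, 0, 0.0006, 0.039, 0.3, 0, 0, 0.0012, 0.078, 0.3, 0, 0, 0.0018, 0.117, 0.3, 0, 0, 0.0023, 0.156, 0.3, 0, 0, 0.0029, 0.195, 0.3, 0, 0, 0.0036, 0.24, 0.3, 0, 0, 0.0036, 0.24, 0.3]

```text
t: 6.77
eef_pos: [499.7, 333.4, 180.4]
tcp_rot: [-3.141, 0.002, -1.935]
ft_force: [1.5, 5.0, -1.1]
opening: 0.44
grip_force: 30.0
```

servo_tool:
  moves: [0, 0, 0, 0, 0.62, 0, 0, 0, 0, 0.62, 0, 0, 0, 0, 0.62, 0, 0, 0, 0, 0.62]

```text
t: 7.1
eef_pos: [499.0, 332.4, 180.2]
tcp_rot: [3.141, -0.001, -1.943]
ft_force: [-0.3, -0.1, -0.8]
opening: 0.609
grip_force: 0.0
```

servo_tool:
  moves: [0, 0, 0, -0.47, 0.62, 0, 0, 0, -0.47, 0.62, 0, 0, 0, -0.47, 0.62, 0, 0, 0, -0.47, 0.62, 0, 0, 0, -0.47, 0.62, 0, 0, 0, -0.47, 0.62, 0, 0, 0, -0.47, 0.62, 0, 0, 0, -0.47, 0.62, 0, 0, 0, -0.47, 0.62, 0, 0, 0, -0.47, 0.62, 0, 0, 0, -0.47, 0.62, 0, 0, 0, -0.47, 0.62]

```text
t: 8.1
eef_pos: [499.0, 332.5, 180.2]
tcp_rot: [-3.141, -0.0, 2.858]
ft_force: [0.7, 0.4, 0.8]
opening: 0.622
grip_force: 0.0
```

servo_tool:
  moves: [0, 0, 0, -0.47, 0.62, 0, 0, 0, -0.47, 0.62, 0, 0, 0, -0.47, 0.62, 0, 0, 0, -0.47, 0.62, 0, 0, 0, -0.47, 0.62, 0, 0, 0, -0.47, 0.62, 0, 0, 0, -0.47, 0.62, 0, 0, 0, -0.47, 0.62, 0, 0, 0, -0.47, 0.62, 0, 0, 0, -0.47, 0.62, 0, 0, 0, -0.47, 0.62, 0, 0, 0, -0.47, 0.62]

```text
t: 9.1
eef_pos: [499.0, 332.5, 180.2]
tcp_rot: [-3.141, 0.0, 1.381]
ft_force: [0.3, -0.1, 0.8]
opening: 0.619
grip_force: 0.0
```

servo_tool:
  moves: [0, 0, 0, -0.47, 0.62, 0, 0, 0, -0.47, 0.62, 0, 0, 0, -0.47, 0.62, 0, 0, 0, -0.47, 0.62, 0, 0, 0, -0.47, 0.62, 0, 0, 0, -0.47, 0.62, 0, 0, 0, -0.47, 0.62, 0, 0, 0, -0.47, 0.62, 0, 0, 0, -0.47, 0.62, 0, 0, 0, -0.47, 0.62, 0, 0, 0, -0.47, 0.62, 0, 0, 0, -0.47, 0.62]

```text
t: 10.1
eef_pos: [499.0, 332.5, 180.2]
tcp_rot: [3.141, 0.0, -0.095]
ft_force: [-0.1, 0.1, 0.2]
opening: 0.616
grip_force: 0.0
```

servo_tool:
  moves: [0, 0, 0, 0, 0.3, 0, 0, 0, 0, 0.3, 0, 0, 0, 0, 0.3, 0, 0, 0, 0, 0.3, 0, 0, 0, 0, 0.3, 0, 0, 0, 0, 0.3]

```text
t: 10.6
eef_pos: [499.1, 333.0, 180.4]
tcp_rot: [-3.141, -0.0, -0.088]
ft_force: [-0.6, 3.9, -0.8]
opening: 0.44
grip_force: 29.9
```

servo_tool:
  moves: [0.0015, 0.0018, 0.0006, 0.039, 0.3, 0.0015, 0.0018, 0.0012, 0.078, 0.3, 0.0015, 0.0018, 0.0018, 0.117, 0.3, 0.0015, 0.0018, 0.0023, 0.156, 0.3, 0.0015, 0.0018, 0.0029, 0.195, 0.3, 0.0015, 0.0018, 0.0035, 0.234, 0.3, 0.0015, 0.0018, 0.0041, 0.273, 0.3, 0.0015, 0.0018, 0.0047, 0.312, 0.3, 0.0015, 0.0018, 0.0053, 0.351, 0.3, 0.0015, 0.0018, 0.0059, 0.39, 0.3, 0.0015, 0.0018, 0.0064, 0.429, 0.3, 0.0015, 0.0018, 0.007, 0.468, 0.3]

```text
t: 11.6
eef_pos: [500.0, 333.1, 183.2]
tcp_rot: [3.141, 0.0, 1.389]
ft_force: [1.6, 0.3, 0.5]
opening: 0.435
grip_force: 29.9
```

servo_tool:
  moves: [0, 0, 0.0006, 0.039, 0.3, 0, 0, 0.0012, 0.078, 0.3, 0, 0, 0.0018, 0.117, 0.3, 0, 0, 0.0023, 0.156, 0.3, 0, 0, 0.0029, 0.195, 0.3, 0, 0, 0.0035, 0.234, 0.3, 0, 0, 0.0041, 0.273, 0.3, 0, 0, 0.0047, 0.312, 0.3, 0, 0, 0.0053, 0.351, 0.3, 0, 0, 0.0059, 0.39, 0.3, 0, 0, 0.0064, 0.429, 0.3, 0, 0, 0.007, 0.468, 0.3]

```text
t: 12.6
eef_pos: [500.4, 333.5, 186.2]
tcp_rot: [3.141, 0.001, 2.859]
ft_force: [1.9, 2.5, -0.1]
opening: 0.437
grip_force: 29.9
```

servo_tool:
  moves: [0, 0, 0.0006, 0.039, 0.3, 0, 0, 0.0012, 0.078, 0.3, 0, 0, 0.0018, 0.117, 0.3, 0, 0, 0.0023, 0.156, 0.3, 0, 0, 0.0029, 0.195, 0.3, 0, 0, 0.0035, 0.234, 0.3, 0, 0, 0.0041, 0.273, 0.3, 0, 0, 0.0047, 0.312, 0.3, 0, 0, 0.0053, 0.351, 0.3, 0, 0, 0.0059, 0.39, 0.3, 0, 0, 0.0064, 0.429, 0.3, 0, 0, 0.007, 0.468, 0.3]

```text
t: 13.6
eef_pos: [499.9, 333.8, 188.9]
tcp_rot: [-3.141, 0.001, -1.954]
ft_force: [-0.0, 4.9, 0.8]
opening: 0.436
grip_force: 29.9
```

servo_tool:
  moves: [0, 0, 0, 0, 0.62, 0, 0, 0, 0, 0.62, 0, 0, 0, 0, 0.62, 0, 0, 0, 0, 0.62]

```text
t: 13.93
eef_pos: [499.6, 333.1, 188.6]
tcp_rot: [3.141, -0.001, -1.964]
ft_force: [-0.0, 0.4, 1.1]
opening: 0.608
grip_force: 0.0
```

servo_tool:
  moves: [0, 0, 0, -0.47, 0.62, 0, 0, 0, -0.47, 0.62, 0, 0, 0, -0.47, 0.62, 0, 0, 0, -0.47, 0.62, 0, 0, 0, -0.47, 0.62, 0, 0, 0, -0.47, 0.62, 0, 0, 0, -0.47, 0.62, 0, 0, 0, -0.47, 0.62, 0, 0, 0, -0.47, 0.62, 0, 0, 0, -0.47, 0.62, 0, 0, 0, -0.47, 0.62, 0, 0, 0, -0.47, 0.62]

```text
t: 14.93
eef_pos: [499.7, 333.2, 188.6]
tcp_rot: [-3.141, -0.0, 2.837]
ft_force: [0.9, -0.3, 0.6]
opening: 0.619
grip_force: 0.0
```

servo_tool:
  moves: [0, 0, 0, -0.47, 0.62, 0, 0, 0, -0.47, 0.62, 0, 0, 0, -0.47, 0.62, 0, 0, 0, -0.47, 0.62, 0, 0, 0, -0.47, 0.62, 0, 0, 0, -0.47, 0.62, 0, 0, 0, -0.47, 0.62, 0, 0, 0, -0.47, 0.62, 0, 0, 0, -0.47, 0.62, 0, 0, 0, -0.47, 0.62, 0, 0, 0, -0.47, 0.62, 0, 0, 0, -0.47, 0.62]

```text
t: 15.93
eef_pos: [499.7, 333.2, 188.6]
tcp_rot: [-3.142, 0.0, 1.361]
ft_force: [-0.8, 0.5, 0.9]
opening: 0.621
grip_force: 0.0
```

servo_tool:
  moves: [0, 0, 0, -0.47, 0.62, 0, 0, 0, -0.47, 0.62, 0, 0, 0, -0.47, 0.62, 0, 0, 0, -0.47, 0.62, 0, 0, 0, -0.47, 0.62, 0, 0, 0, -0.47, 0.62, 0, 0, 0, -0.47, 0.62, 0, 0, 0, -0.47, 0.62, 0, 0, 0, -0.47, 0.62, 0, 0, 0, -0.47, 0.62, 0, 0, 0, -0.47, 0.62, 0, 0, 0, -0.47, 0.62]

```text
t: 16.93
eef_pos: [499.6, 333.2, 188.6]
tcp_rot: [3.141, 0.0, -0.116]
ft_force: [-0.8, 0.8, 0.6]
opening: 0.622
grip_force: 0.0
```

servo_tool:
  moves: [0, 0, 0, 0, 0.3, 0, 0, 0, 0, 0.3, 0, 0, 0, 0, 0.3, 0, 0, 0, 0, 0.3, 0, 0, 0, 0, 0.3, 0, 0, 0, 0, 0.3]

```text
t: 17.43
eef_pos: [499.7, 333.4, 188.7]
tcp_rot: [3.141, 0.0, -0.107]
ft_force: [-0.3, -0.1, 0.1]
opening: 0.443
grip_force: 30.0
```

servo_tool:
  moves: [0, 0, 0.0006, 0.039, 0.3, 0, 0, 0.0012, 0.078, 0.3, 0, 0, 0.0018, 0.117, 0.3, 0, 0, 0.0023, 0.156, 0.3, 0, 0, 0.0029, 0.195, 0.3, 0, 0, 0.0035, 0.234, 0.3, 0, 0, 0.0041, 0.273, 0.3, 0, 0, 0.0047, 0.312, 0.3, 0, 0, 0.0053, 0.351, 0.3, 0, 0, 0.0059, 0.39, 0.3, 0, 0, 0.0064, 0.429, 0.3, 0, 0, 0.007, 0.468, 0.3]

```text
t: 18.43
eef_pos: [500.0, 333.5, 191.6]
tcp_rot: [3.141, -0.0, 1.37]
ft_force: [2.7, -0.9, 0.1]
opening: 0.442
grip_force: 30.0
```

servo_tool:
  moves: [0, 0, 0.0006, 0.039, 0.3, 0, 0, 0.0012, 0.078, 0.3, 0, 0, 0.0018, 0.117, 0.3, 0, 0, 0.0023, 0.156, 0.3, 0, 0, 0.0029, 0.195, 0.3, 0, 0, 0.0035, 0.234, 0.3, 0, 0, 0.0041, 0.273, 0.3, 0, 0, 0.0047, 0.312, 0.3, 0, 0, 0.0053, 0.351, 0.3, 0, 0, 0.0059, 0.39, 0.3, 0, 0, 0.0064, 0.429, 0.3, 0, 0, 0.007, 0.468, 0.3]

```text
t: 19.43
eef_pos: [500.0, 333.7, 194.5]
tcp_rot: [3.14, 0.001, 2.84]
ft_force: [1.0, 0.6, 0.6]
opening: 0.443
grip_force: 30.0
```

servo_tool:
  moves: [0, 0, 0.0006, 0.039, 0.3, 0, 0, 0.0012, 0.078, 0.3, 0, 0, 0.0018, 0.117, 0.3, 0, 0, 0.0023, 0.156, 0.3, 0, 0, 0.0029, 0.195, 0.3, 0, 0, 0.0035, 0.234, 0.3, 0, 0, 0.0041, 0.273, 0.3, 0, 0, 0.0047, 0.312, 0.3, 0, 0, 0.0053, 0.351, 0.3, 0, 0, 0.0059, 0.39, 0.3, 0, 0, 0.0064, 0.429, 0.3, 0, 0, 0.007, 0.468, 0.3]

```text
t: 20.43
eef_pos: [499.7, 333.7, 197.2]
tcp_rot: [3.141, 0.001, -1.973]
ft_force: [-0.1, 1.7, 0.7]
opening: 0.439
grip_force: 30.0
```

servo_tool:
  moves: [0, 0, 0.001, 0, 0.3, 0, 0, 0.002, 0, 0.3, 0, 0, 0.003, 0, 0.3, 0, 0, 0.004, 0, 0.3, 0, 0, 0.005, 0, 0.3, 0, 0, 0.005, 0, 0.3]

```text
t: 20.93
eef_pos: [499.7, 333.5, 199.1]
tcp_rot: [3.141, 0.0, -1.981]
ft_force: [-0.1, 2.1, -2.5]
opening: 0.439
grip_force: 30.0
```

servo_tool:
  moves: [0, 0, 0.03, 0, 0.3, 0, 0, 0.08, 0, 0.3, 0, 0, 0.15, 0, 0.3, 0, 0, 0.22, 0, 0.3, 0, 0, 0.27, 0, 0.3, 0, 0, 0.3, 0, 0.3, 0, 0, 0.3, 0, 0.3]

```text
t: 21.52
eef_pos: [500.3, 333.5, 322.0]
tcp_rot: [-3.139, 0.003, -1.981]
ft_force: [0.9, 0.2, -1.1]
opening: 0.439
grip_force: 30.0
```

```bash
python3 - <<'E'
from h import *
s=state(); print(s['joints'],s['ft_force'])
for n in("top","side"):
    p,d,K,R,t=look(n); np.savez(f"{n}1.npz",p=p,d=d,K=K,R=R,t=t)
    if n=="side": cv2.imwrite("pics/side1.png",p)
E
```

```text
[ 4.78226055e-01  3.68703768e-01  1.46968645e+00 -3.08994316e-04
  1.29879820e+00 -2.25356022e+00] [ 0.90446619  0.18716992 -1.09331774]
```

View pics/side1.png

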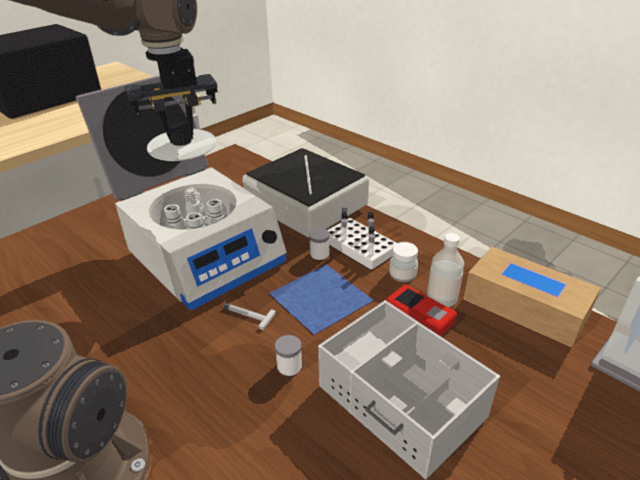

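The lid is free and held. The bowl shows buckets at (172,213), (195,220) and (215,207) and the stud at (192,198), and the key has already been knocked. Next I lay the lid on the pad.

servo_tool:
  moves: [0.02, -0.06, 0, -0.04, 0.3, 0.04, -0.14, 0, -0.08, 0.3, 0.06, -0.22, 0, -0.12, 0.3, 0.08, -0.3, 0, -0.16, 0.3, 0.1, -0.38, 0, -0.2, 0.3, 0.12, -0.46, 0, -0.24, 0.3, 0.145, -0.54, 0, -0.28, 0.3, 0.17, -0.62, 0, -0.32, 0.3, 0.19, -0.7, 0, -0.36, 0.3, 0.21, -0.77, 0, -0.4, 0.3, 0.23, -0.82, 0, -0.44, 0.3, 0.23, -0.835, 0, -0.47, 0.3]

```text
t: 22.62
eef_pos: [592.3, -3.7, 317.1]
tcp_rot: [-3.14, -0.002, 2.818]
ft_force: [0.0, 1.3, -1.8]
opening: 0.44
grip_force: 30.0
```

servo_tool:
  moves: [0, 0, -0.08, 0, 0.3, 0, 0, -0.16, 0, 0.3, 0, 0, -0.24, 0, 0.3, 0, 0, -0.32, 0, 0.3, 0, 0, -0.4, 0, 0.3, 0, 0, -0.48, 0, 0.3, 0, 0, -0.56, 0, 0.3, 0, 0, -0.62, 0, 0.3, 0, 0, -0.68, 0, 0.3, 0, 0, -0.7, 0, 0.3, 0, 0, -0.7, 0, 0.3, 0, 0, -0.7, 0, 0.3]

```text
t: 23.62
eef_pos: [591.6, -0.6, 39.1]
tcp_rot: [-3.141, -0.001, 2.827]
ft_force: [-0.3, -0.3, -1.1]
opening: 0.443
grip_force: 30.0
```

servo_tool:
  moves: [0, 0, -0.02, 0, 0.3, 0, 0, -0.035, 0, 0.3, 0, 0, -0.045, 0, 0.3, 0, 0, -0.052, 0, 0.3, 0, 0, -0.052, 0, 0.3]

```text
t: 24.03
eef_pos: [591.8, -0.6, 18.2]
tcp_rot: [3.141, 0.0, 2.827]
ft_force: [-0.4, 0.4, -0.6]
opening: 0.438
grip_force: 30.0
```

servo_tool:
  moves: [0, 0, 0, 0, 0.8, 0, 0, 0, 0, 0.8, 0, 0, 0, 0, 0.8, 0, 0, 0, 0, 0.8, 0, 0, 0, 0, 0.8, 0, 0, 0.05, 0, 0.8, 0, 0, 0.15, 0, 0.8, 0, 0, 0.25, 0, 0.8, 0, 0, 0.35, 0, 0.8, 0, 0, 0.5, 0, 0.8, 0, 0, 0.6, 0, 0.8, 0, 0, 0.6, 0, 0.8]

```text
t: 25.03
eef_pos: [592.7, -0.6, 264.3]
tcp_rot: [3.14, 0.007, 2.827]
ft_force: [0.4, -0.1, -0.8]
opening: 0.806
grip_force: 0.0
```

```bash
python3 - <<'E'
from h import *
s=state(); print(s['joints'],s['eef_pos'])
for n in("top","side"):
    p,d,K,R,t=look(n); np.savez(f"{n}2.npz",p=p,d=d,K=K,R=R,t=t)
    if n=="top":
        cv2.imwrite("pics/top2.png",np.hstack([cv2.resize(p[240:380,85:225],(560,560))]))
        v,u=np.mgrid[0:480,0:640]; W=cloud(d,K,R,t)
        # rotor: bucket tops at z=149, cup rims 117, hub 158
        k=(d>0)&(np.hypot(u-150,v-305)<52)
        print(np.histogram(W[k][:,2],bins=np.arange(50,200,6)))
        m=(k&(W[...,2]>140)&(W[...,2]<155)&(np.hypot(W[...,0]-500,W[...,1]-333)<72)).astype(np.uint8)
        n_,l,st,ce=cv2.connectedComponentsWithStats(m)
        for i in range(1,n_):
            if st[i,4]>20:
                q=W[l==i]; print(st[i],q.mean(0).round(1),np.round(cv2.minEnclosingCircle(q[:,:2].astype(np.float32))[0],1),np.round(cv2.minEnclosingCircle(q[:,:2].astype(np.float32))[1],1))
E
```

```text
[-1.12520745e-01  3.96275782e-01  1.58041083e+00  8.17178669e-05
  1.15766415e+00 -1.36879165e+00] [592.73105612  -0.6375779  264.29086361]
(array([2370,  220,  233,  190,  184,  177,  179,  192,  223,  311,  362,
        313,  183,  229,  212,  666,  858,  113,   23,   12,   17,   19,
         60,   84]), array([ 50,  56,  62,  68,  74,  80,  86,  92,  98, 104, 110, 116, 122,
       128, 134, 140, 146, 152, 158, 164, 170, 176, 182, 188, 194]))
[158 276  18  17 244] [541.8 304.6 146.2] [542.3 304.7] 17.3
[124 286  19  17 244] [527.1 373.1 146. ] [527.4 373.2] 17.9
[154 299  10  16  39] [496.1 318.9 147.7] [498.1 325.1] 15.4
[167 310  19  17 255] [472.7 289.4 146.1] [473.3 289.1] 17.8
[132 320  19  18 260] [458.  358.5 146. ] [457.9 358.4] 17.6
```

View pics/top2.png

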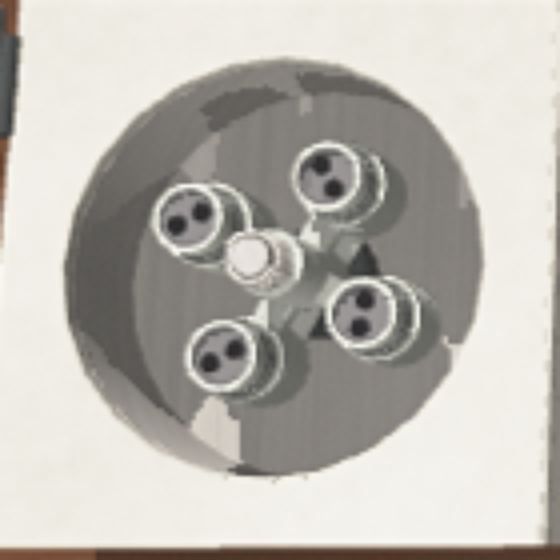

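Four buckets stand in the cups, seen in the crop at (325,178), (190,220), (360,312) and (222,357), with the stud at (255,258). I fetch them one by one, closing tangentially and placing with the fingers closing along the box's x.

servo_tool:
  moves: [-0.125, 0.768, 0, -0.082, 0.7, -0.125, 0.768, 0, -0.082, 0.7, -0.125, 0.768, 0, -0.082, 0.7, -0.125, 0.768, 0, -0.082, 0.7, -0.125, 0.768, 0, -0.082, 0.7, -0.125, 0.768, 0, -0.082, 0.7, -0.125, 0.768, 0, -0.082, 0.7, -0.125, 0.768, 0, -0.082, 0.7, -0.125, 0.768, 0, -0.082, 0.7, -0.125, 0.768, 0, -0.082, 0.7, -0.125, 0.768, 0, -0.082, 0.7]

```text
t: 26.05
eef_pos: [541.5, 306.1, 257.2]
tcp_rot: [-3.14, -0.001, 2.569]
ft_force: [0.5, -0.1, -0.1]
opening: 0.7
grip_force: 0.0
```

```bash
cat > m2.py <<'E'
from h import *
s=state(); print(s['eef_pos'],s['joints'][5])
p,d,K,R,t=look("top"); np.savez("top3.npz",p=p,d=d,K=K,R=R,t=t)
v,u=np.mgrid[0:480,0:640]; W=cloud(d,K,R,t)
q=W[(d>0)&(W[...,2]>42)&(W[...,2]<52)&(np.hypot(W[...,0]-592,W[...,1])<40)]; print("knob",cv2.minEnclosingCircle(q[:,:2].astype(np.float32)),len(q))
q=W[(d>0)&(W[...,2]>5.5)&(W[...,2]<14)&(np.hypot(W[...,0]-592,W[...,1])<80)]; print("lid",cv2.minEnclosingCircle(q[:,:2].astype(np.float32)),len(q))
m=((p.min(2)>130)&(u>270)&(u<400)&(v>300)&(v<400)&(W[...,2]<25)).astype(np.uint8)
q=np.array([ray(a,b,9,K,R,t)[:2] for b,a in np.argwhere(m)]).astype(np.float32)
c=q.mean(0); w,V=np.linalg.eigh(np.cov((q-c).T)); a=(q-c)@V[:,1]; b=(q-c)@V[:,0]
print("key",c,np.degrees(np.arctan2(V[1,1],V[0,1])),a.min(),a.max(),b.min(),b.max(),len(q)); print([ (int(x),round(float(np.ptp(b[(a>=x)&(a<x+8)])),1)) for x in np.arange(a.min(),a.max()-1,8)])
cv2.imwrite("pics/key3.png",cv2.resize(p[290:400,265:405],None,fx=4,fy=4,interpolation=2))
E
python3 m2.py
```

```text
[541.48629567 306.05103597 257.19442454] -0.5902347413801903
knob ((590.8849487304688, -2.915469169616699), 21.205596923828125) 269
lid ((591.7437744140625, 0.27194944024086), 79.83716583251953) 2609
key [445.4024   52.89015] 96.75724556321282 -131.3977262908787 65.31242811355146 -34.265692639734496 79.25877077496787 336Traceback (most recent call last):
  File "m2.py", line 10, in <module>
    print("key",c,np.degrees(np.arctan2(V[1,1],V[0,1])),a.min(),a.max(),b.min(),b.max(),len(q)); print([ (int(x),round(float(np.ptp(b[(a>=x)&(a<x+8)])),1)) for x in np.arange(a.min(),a.max()-1,8)])
                                                                                                                             ~~~~~~^^^^^^^^^^^^^^^^^^^
    return _methods._ptp(a, axis=axis, out=out, **kwargs)
           ~~~~~~~~~~~~~^^^^^^^^^^^^^^^^^^^^^^^^^^^^^^^^^
    umr_maximum(a, axis, None, out, keepdims),
    ~~~~~~~~~~~^^^^^^^^^^^^^^^^^^^^^^^^^^^^^^
ValueError: zero-size array to reduction operation maximum which has no identity
```

servo_tool:
  moves: [0, 0, -0.1, 0, 0.7, 0, 0, -0.2, 0, 0.7, 0, 0, -0.28, 0, 0.7, 0, 0, -0.32, 0, 0.7, 0, 0.001, -0.341, 0, 0.7, 0, 0.001, -0.341, 0, 0.7, 0, 0.001, -0.341, 0, 0.7]

```text
t: 26.68
eef_pos: [542.4, 306.5, 122.6]
tcp_rot: [3.141, 0.0, 2.568]
ft_force: [0.3, 0.2, 0.6]
opening: 0.699
grip_force: 0.0
```

servo_tool:
  moves: [0, 0, 0, 0, 0.2, 0, 0, 0, 0, 0.2, 0, 0, 0, 0, 0.2, 0, 0, 0, 0, 0.2, 0, 0, 0, 0, 0.2, 0, 0, 0, 0, 0.2, 0, 0, 0, 0, 0.2, 0, 0, 0, 0, 0.2]

```text
t: 27.35
eef_pos: [541.8, 307.1, 122.2]
tcp_rot: [3.141, 0.0, 2.569]
ft_force: [0.0, -0.5, 2.6]
opening: 0.354
grip_force: 30.0
```

servo_tool:
  moves: [0, 0, 0.02, 0, 0.2, 0, 0, 0.06, 0, 0.2, 0, 0, 0.12, 0, 0.2, 0, 0, 0.18, 0, 0.2, 0, 0, 0.24, 0, 0.2, 0, 0, 0.3, 0, 0.2, 0, 0, 0.33, 0, 0.2, 0, 0, 0.345, 0, 0.2, 0, 0, 0.345, 0, 0.2]

```text
t: 28.1
eef_pos: [541.9, 307.1, 261.3]
tcp_rot: [3.14, 0.001, 2.569]
ft_force: [-0.5, -0.6, -0.9]
opening: 0.352
grip_force: 30.0
```

servo_tool:
  moves: [0, -0.03, 0, 0, 0.2, -0.002, -0.08, 0, -0.01, 0.2, -0.004, -0.15, 0, -0.03, 0.2, -0.006, -0.23, 0, -0.045, 0.2, -0.009, -0.31, 0, -0.06, 0.2, -0.011, -0.39, 0, -0.075, 0.2, -0.014, -0.47, 0, -0.09, 0.2, -0.016, -0.55, 0, -0.105, 0.2, -0.018, -0.63, 0, -0.12, 0.2, -0.021, -0.71, 0, -0.135, 0.2, -0.024, -0.79, 0, -0.15, 0.2, -0.026, -0.87, 0, -0.169, 0.2]

```text
t: 29.1
eef_pos: [530.0, -43.0, 258.6]
tcp_rot: [-3.14, -0.001, 2.036]
ft_force: [0.4, 0.1, -0.8]
opening: 0.356
grip_force: 30.0
```

servo_tool:
  moves: [-0.002, -0.08, 0, -0.02, 0.2, -0.004, -0.16, 0, -0.035, 0.2, -0.006, -0.24, 0, -0.05, 0.2, -0.009, -0.32, 0, -0.065, 0.2, -0.011, -0.4, 0, -0.08, 0.2, -0.014, -0.48, 0, -0.095, 0.2, -0.016, -0.56, 0, -0.11, 0.2, -0.018, -0.64, 0, -0.125, 0.2, -0.021, -0.72, 0, -0.14, 0.2, -0.024, -0.79, 0, -0.155, 0.2, -0.026, -0.84, 0, -0.165, 0.2, -0.026, -0.87, 0, -0.169, 0.2]

```text
t: 30.1
eef_pos: [519.4, -391.4, 258.0]
tcp_rot: [-3.139, -0.001, 1.504]
ft_force: [-0.5, -0.6, -1.0]
opening: 0.353
grip_force: 30.0
```

servo_tool:
  moves: [0, 0, 0, 0, 0.2, 0, 0, 0, 0, 0.2, 0, 0, 0, 0, 0.2]

```text
t: 30.35
eef_pos: [520.8, -387.8, 259.5]
tcp_rot: [-3.141, -0.001, 1.509]
ft_force: [0.1, 0.0, -0.6]
opening: 0.353
grip_force: 30.0
```

servo_tool:
  moves: [0, -0.002, -0.08, 0, 0.2, 0, -0.002, -0.16, 0, 0.2, 0, -0.002, -0.24, 0, 0.2, 0, -0.002, -0.32, 0, 0.2, 0, -0.002, -0.4, 0, 0.2, 0, -0.002, -0.45, 0, 0.2, 0, -0.002, -0.48, 0, 0.2, 0, -0.002, -0.495, 0, 0.2, 0, -0.002, -0.503, 0, 0.2, 0, -0.002, -0.508, 0, 0.2, 0, -0.002, -0.508, 0, 0.2, 0, -0.002, -0.508, 0, 0.2]

```text
t: 31.35
eef_pos: [521.3, -390.1, 57.9]
tcp_rot: [3.14, 0.001, 1.508]
ft_force: [-0.4, -0.2, -1.1]
opening: 0.355
grip_force: 30.0
```

servo_tool:
  moves: [0, 0, -0.002, 0, 0.2, 0, 0, -0.002, 0, 0.2]

```text
t: 31.52
eef_pos: [521.1, -390.0, 56.5]
tcp_rot: [3.141, 0.001, 1.507]
ft_force: [0.1, -0.5, -0.8]
opening: 0.353
grip_force: 30.0
```

servo_tool:
  moves: [0, 0, -0.003, 0, 0.2, 0, 0, -0.003, 0, 0.2, 0, 0, -0.003, 0, 0.48, 0, 0, -0.003, 0, 0.48, 0, 0, -0.003, 0, 0.48, 0, 0, -0.003, 0, 0.48]

```text
t: 32.02
eef_pos: [520.9, -389.7, 54.6]
tcp_rot: [-3.142, -0.0, 1.507]
ft_force: [-0.3, 0.8, 0.1]
opening: 0.478
grip_force: 0.0
```

servo_tool:
  moves: [0, 0, 0.03, 0, 0.48, 0, 0, 0.08, 0, 0.48, 0, 0, 0.16, 0, 0.48, 0, 0, 0.26, 0, 0.48, 0, 0, 0.36, 0, 0.48, 0, 0, 0.46, 0, 0.48, 0, 0, 0.51, 0, 0.48, 0, 0, 0.51, 0, 0.48, 0, 0, 0.51, 0, 0.48]

```text
t: 32.77
eef_pos: [520.9, -389.8, 260.5]
tcp_rot: [3.139, 0.002, 1.507]
ft_force: [0.3, -0.5, -0.5]
opening: 0.479
grip_force: 0.0
```

```bash
python3 - <<'E'
from h import *
p,d,K,R,t=look("side"); cv2.imwrite("pics/side4.png",p)
E
```

```text
(no output)
```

View pics/side4.png

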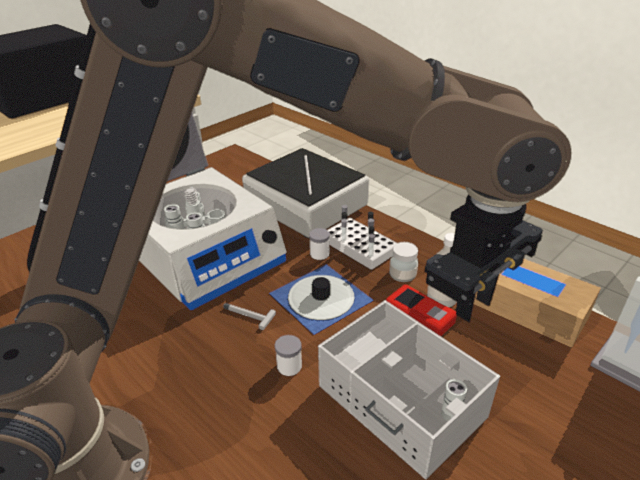

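Bucket 1 stands upright in the box at (456,388) in the picture. The lid lies on the pad, and three buckets remain in the rotor.

servo_tool:
  moves: [-0.079, 0.938, 0, 0.169, 0.6, -0.079, 0.938, 0, 0.169, 0.6, -0.079, 0.938, 0, 0.169, 0.6, -0.079, 0.938, 0, 0.169, 0.6, -0.079, 0.938, 0, 0.169, 0.6, -0.079, 0.938, 0, 0.169, 0.6, -0.079, 0.938, 0, 0.169, 0.6, -0.079, 0.938, 0, 0.169, 0.6, -0.079, 0.938, 0, 0.169, 0.6]

```text
t: 33.57
eef_pos: [488.2, -14.2, 257.5]
tcp_rot: [-3.14, -0.002, 2.038]
ft_force: [0.8, 0.1, -0.2]
opening: 0.599
grip_force: 0.0
```

servo_tool:
  moves: [-0.079, 0.938, 0, 0.169, 0.7, -0.079, 0.938, 0, 0.169, 0.7, -0.079, 0.938, 0, 0.169, 0.7, -0.079, 0.938, 0, 0.169, 0.7, -0.079, 0.938, 0, 0.169, 0.7, -0.079, 0.938, 0, 0.169, 0.7, -0.079, 0.938, 0, 0.169, 0.7, -0.079, 0.938, 0, 0.169, 0.7, -0.079, 0.938, 0, 0.169, 0.7, -0.079, 0.938, 0, 0.169, 0.7, -0.079, 0.938, 0, 0.169, 0.7, -0.079, 0.938, 0, 0.169, 0.7]

```text
t: 34.57
eef_pos: [457.3, 358.6, 257.3]
tcp_rot: [-3.139, -0.001, 2.57]
ft_force: [0.8, -0.5, -0.9]
opening: 0.702
grip_force: 0.0
```

servo_tool:
  moves: [0, 0, -0.1, 0, 0.7, 0, 0, -0.18, 0, 0.7, 0, 0, -0.18, 0, 0.7, 0, 0, -0.18, 0, 0.7]

```text
t: 34.9
eef_pos: [457.8, 357.6, 186.2]
tcp_rot: [-3.139, -0.001, 2.568]
ft_force: [0.1, -0.6, 1.3]
opening: 0.702
grip_force: 0.0
```

servo_tool:
  moves: [0, 0.007, -0.04, 0, 0.7, 0, 0.007, -0.1, 0, 0.7, 0, 0.007, -0.14, 0, 0.7, 0, 0.007, -0.161, 0, 0.7, 0, 0.007, -0.161, 0, 0.7, 0, 0.007, -0.161, 0, 0.7]

```text
t: 35.4
eef_pos: [458.6, 361.9, 123.7]
tcp_rot: [3.14, 0.001, 2.569]
ft_force: [0.5, -0.1, 1.1]
opening: 0.701
grip_force: 0.0
```

servo_tool:
  moves: [0, 0, 0, 0, 0.2, 0, 0, 0, 0, 0.2, 0, 0, 0, 0, 0.2, 0, 0, 0, 0, 0.2, 0, 0, 0, 0, 0.2, 0, 0, 0, 0, 0.2, 0, 0, 0, 0, 0.2, 0, 0, 0, 0, 0.2]

```text
t: 36.07
eef_pos: [457.9, 361.9, 122.5]
tcp_rot: [3.141, 0.0, 2.569]
ft_force: [-0.0, 0.5, 3.6]
opening: 0.352
grip_force: 30.0
```

servo_tool:
  moves: [0, 0, 0.02, 0, 0.2, 0, 0, 0.06, 0, 0.2, 0, 0, 0.12, 0, 0.2, 0, 0, 0.18, 0, 0.2, 0, 0, 0.24, 0, 0.2, 0, 0, 0.3, 0, 0.2, 0, 0, 0.33, 0, 0.2, 0, 0, 0.345, 0, 0.2, 0, 0, 0.345, 0, 0.2]

```text
t: 36.82
eef_pos: [458.0, 362.0, 261.6]
tcp_rot: [3.14, 0.001, 2.569]
ft_force: [0.6, 0.1, -2.4]
opening: 0.349
grip_force: 30.0
```

servo_tool:
  moves: [0, -0.03, 0, 0, 0.2, 0, -0.09, 0, -0.01, 0.2, -0.001, -0.17, 0, -0.03, 0.2, -0.002, -0.255, 0, -0.045, 0.2, -0.003, -0.34, 0, -0.06, 0.2, -0.004, -0.425, 0, -0.075, 0.2, -0.005, -0.51, 0, -0.09, 0.2, -0.006, -0.595, 0, -0.105, 0.2, -0.007, -0.68, 0, -0.12, 0.2, -0.008, -0.765, 0, -0.135, 0.2, -0.009, -0.85, 0, -0.15, 0.2, -0.011, -0.933, 0, -0.169, 0.2]

```text
t: 37.82
eef_pos: [452.2, -13.3, 259.2]
tcp_rot: [-3.14, -0.001, 2.036]
ft_force: [0.2, 0.1, -1.4]
opening: 0.353
grip_force: 30.0
```

servo_tool:
  moves: [-0.001, -0.085, 0, -0.02, 0.2, -0.002, -0.17, 0, -0.035, 0.2, -0.003, -0.255, 0, -0.05, 0.2, -0.004, -0.34, 0, -0.065, 0.2, -0.005, -0.425, 0, -0.08, 0.2, -0.006, -0.51, 0, -0.095, 0.2, -0.007, -0.595, 0, -0.11, 0.2, -0.008, -0.68, 0, -0.125, 0.2, -0.009, -0.765, 0, -0.14, 0.2, -0.01, -0.84, 0, -0.155, 0.2, -0.011, -0.9, 0, -0.165, 0.2, -0.011, -0.933, 0, -0.169, 0.2]

```text
t: 38.82
eef_pos: [447.7, -386.9, 258.6]
tcp_rot: [-3.14, -0.001, 1.504]
ft_force: [0.0, 0.8, -1.7]
opening: 0.352
grip_force: 30.0
```

servo_tool:
  moves: [0, 0, 0, 0, 0.2, 0, 0, 0, 0, 0.2, 0, 0, 0, 0, 0.2, 0, 0, 0, 0, 0.2]

```text
t: 39.15
eef_pos: [449.1, -383.2, 260.3]
tcp_rot: [-3.141, -0.0, 1.509]
ft_force: [0.3, 0.3, -0.7]
opening: 0.354
grip_force: 30.0
```

servo_tool:
  moves: [0, -0.002, -0.08, 0, 0.2, 0, -0.002, -0.16, 0, 0.2, 0, -0.002, -0.24, 0, 0.2, 0, -0.002, -0.32, 0, 0.2, 0, -0.002, -0.4, 0, 0.2, 0, -0.002, -0.45, 0, 0.2, 0, -0.002, -0.48, 0, 0.2, 0, -0.002, -0.495, 0, 0.2, 0, -0.002, -0.505, 0, 0.2, 0, -0.002, -0.51, 0, 0.2, 0, -0.002, -0.51, 0, 0.2, 0, -0.002, -0.51, 0, 0.2]

```text
t: 40.15
eef_pos: [449.4, -385.6, 57.3]
tcp_rot: [3.14, 0.001, 1.508]
ft_force: [0.0, 0.1, -0.7]
opening: 0.351
grip_force: 30.0
```

servo_tool:
  moves: [0, 0, -0.003, 0, 0.2, 0, 0, -0.003, 0, 0.2, 0, 0, -0.003, 0, 0.2, 0, 0, -0.003, 0, 0.48, 0, 0, -0.003, 0, 0.48, 0, 0, -0.003, 0, 0.48, 0, 0, -0.003, 0, 0.48]

```text
t: 40.73
eef_pos: [449.0, -385.3, 55.1]
tcp_rot: [3.141, 0.0, 1.507]
ft_force: [-0.1, 0.2, 0.5]
opening: 0.477
grip_force: 0.0
```

servo_tool:
  moves: [0, 0, 0.03, 0, 0.48, 0, 0, 0.08, 0, 0.48, 0, 0, 0.16, 0, 0.48, 0, 0, 0.26, 0, 0.48, 0, 0, 0.36, 0, 0.48, 0, 0, 0.46, 0, 0.48, 0, 0, 0.51, 0, 0.48, 0, 0, 0.51, 0, 0.48, 0, 0, 0.51, 0, 0.48]

```text
t: 41.48
eef_pos: [449.0, -385.3, 260.8]
tcp_rot: [3.14, 0.002, 1.508]
ft_force: [0.1, 0.1, -0.7]
opening: 0.478
grip_force: 0.0
```

servo_tool:
  moves: [0.098, 0.95, 0, -0.081, 0.6, 0.098, 0.95, 0, -0.081, 0.6, 0.098, 0.95, 0, -0.081, 0.6, 0.098, 0.95, 0, -0.081, 0.6, 0.098, 0.95, 0, -0.081, 0.6, 0.098, 0.95, 0, -0.081, 0.6, 0.098, 0.95, 0, -0.081, 0.6, 0.098, 0.95, 0, -0.081, 0.6, 0.098, 0.95, 0, -0.081, 0.6, 0.098, 0.95, 0, -0.081, 0.6, 0.098, 0.95, 0, -0.081, 0.6]

```text
t: 42.4
eef_pos: [487.7, -3.1, 258.1]
tcp_rot: [-3.139, 0.0, 1.257]
ft_force: [-0.3, 0.2, -0.3]
opening: 0.602
grip_force: 0.0
```

servo_tool:
  moves: [0.098, 0.95, 0, -0.081, 0.7, 0.098, 0.95, 0, -0.081, 0.7, 0.098, 0.95, 0, -0.081, 0.7, 0.098, 0.95, 0, -0.081, 0.7, 0.098, 0.95, 0, -0.081, 0.7, 0.098, 0.95, 0, -0.081, 0.7, 0.098, 0.95, 0, -0.081, 0.7, 0.098, 0.95, 0, -0.081, 0.7, 0.098, 0.95, 0, -0.081, 0.7, 0.098, 0.95, 0, -0.081, 0.7, 0.098, 0.95, 0, -0.081, 0.7, 0.098, 0.95, 0, -0.081, 0.7]

```text
t: 43.4
eef_pos: [527.8, 373.9, 257.6]
tcp_rot: [-3.141, 0.002, 0.999]
ft_force: [0.2, -0.4, -0.6]
opening: 0.701
grip_force: 0.0
```

servo_tool:
  moves: [0, 0, -0.1, 0, 0.7, 0, 0, -0.18, 0, 0.7, 0, 0, -0.18, 0, 0.7, 0, 0, -0.18, 0, 0.7]

```text
t: 43.73
eef_pos: [527.7, 372.7, 186.5]
tcp_rot: [-3.14, 0.003, 0.997]
ft_force: [-0.2, 0.0, 0.8]
opening: 0.701
grip_force: 0.0
```

servo_tool:
  moves: [-0.001, 0.002, -0.04, 0, 0.7, -0.001, 0.002, -0.1, 0, 0.7, -0.001, 0.002, -0.14, 0, 0.7, -0.001, 0.002, -0.161, 0, 0.7, -0.001, 0.002, -0.161, 0, 0.7, -0.001, 0.002, -0.161, 0, 0.7]

```text
t: 44.23
eef_pos: [527.9, 375.4, 124.4]
tcp_rot: [3.141, -0.002, 0.998]
ft_force: [0.2, 1.4, -0.6]
opening: 0.703
grip_force: 0.0
```

servo_tool:
  moves: [0, 0, 0, 0, 0.2, 0, 0, 0, 0, 0.2, 0, 0, 0, 0, 0.2, 0, 0, 0, 0, 0.2, 0, 0, 0, 0, 0.2, 0, 0, 0, 0, 0.2, 0, 0, 0, 0, 0.2, 0, 0, 0, 0, 0.2]

```text
t: 44.9
eef_pos: [527.1, 375.6, 122.9]
tcp_rot: [3.141, -0.0, 0.999]
ft_force: [-0.9, -0.0, 1.8]
opening: 0.355
grip_force: 30.0
```

servo_tool:
  moves: [0, 0, 0.02, 0, 0.2, 0, 0, 0.06, 0, 0.2, 0, 0, 0.12, 0, 0.2, 0, 0, 0.18, 0, 0.2, 0, 0, 0.24, 0, 0.2, 0, 0, 0.3, 0, 0.2, 0, 0, 0.33, 0, 0.2, 0, 0, 0.345, 0, 0.2, 0, 0, 0.345, 0, 0.2]

```text
t: 45.65
eef_pos: [527.2, 375.6, 262.1]
tcp_rot: [3.141, -0.002, 0.999]
ft_force: [0.1, -1.1, -2.0]
opening: 0.354
grip_force: 30.0
```

servo_tool:
  moves: [0, -0.03, 0, 0, 0.2, 0, -0.08, 0, 0.005, 0.2, 0, -0.15, 0, 0.01, 0.2, 0, -0.23, 0, 0.02, 0.2, 0, -0.31, 0, 0.03, 0.2, 0, -0.39, 0, 0.035, 0.2, -0.001, -0.47, 0, 0.045, 0.2, -0.001, -0.55, 0, 0.05, 0.2, -0.001, -0.63, 0, 0.06, 0.2, -0.002, -0.71, 0, 0.065, 0.2, -0.002, -0.79, 0, 0.075, 0.2, -0.002, -0.856, 0, 0.081, 0.2]

```text
t: 46.65
eef_pos: [525.0, 30.5, 259.5]
tcp_rot: [-3.14, 0.001, 1.254]
ft_force: [-0.5, -0.4, -1.1]
opening: 0.355
grip_force: 30.0
```

servo_tool:
  moves: [0, -0.08, 0, 0.005, 0.2, 0, -0.16, 0, 0.015, 0.2, 0, -0.24, 0, 0.025, 0.2, 0, -0.32, 0, 0.03, 0.2, 0, -0.4, 0, 0.04, 0.2, 0, -0.48, 0, 0.045, 0.2, -0.001, -0.56, 0, 0.055, 0.2, -0.001, -0.64, 0, 0.06, 0.2, -0.002, -0.72, 0, 0.07, 0.2, -0.002, -0.79, 0, 0.075, 0.2, -0.002, -0.83, 0, 0.081, 0.2, -0.002, -0.856, 0, 0.081, 0.2]

```text
t: 47.65
eef_pos: [524.1, -311.4, 259.0]
tcp_rot: [-3.139, -0.001, 1.506]
ft_force: [0.2, 0.1, -1.2]
opening: 0.35
grip_force: 30.0
```

servo_tool:
  moves: [0, 0, 0, 0, 0.2, 0, 0, 0, 0, 0.2, 0, 0, 0, 0, 0.2, 0, 0, 0, 0, 0.2]

```text
t: 47.98
eef_pos: [525.5, -308.2, 260.7]
tcp_rot: [3.142, -0.0, 1.508]
ft_force: [0.2, 0.4, -1.8]
opening: 0.353
grip_force: 30.0
```

servo_tool:
  moves: [0, -0.002, -0.08, 0, 0.2, 0, -0.002, -0.16, 0, 0.2, 0, -0.002, -0.24, 0, 0.2, 0, -0.002, -0.32, 0, 0.2, 0, -0.002, -0.4, 0, 0.2, 0, -0.002, -0.45, 0, 0.2, 0, -0.002, -0.48, 0, 0.2, 0, -0.002, -0.495, 0, 0.2, 0, -0.002, -0.504, 0, 0.2, 0, -0.002, -0.509, 0, 0.2, 0, -0.002, -0.509, 0, 0.2, 0, -0.002, -0.509, 0, 0.2]

```text
t: 48.98
eef_pos: [525.8, -310.3, 58.2]
tcp_rot: [3.14, 0.001, 1.508]
ft_force: [-0.0, -0.2, -1.4]
opening: 0.353
grip_force: 30.0
```

servo_tool:
  moves: [0, 0, -0.003, 0, 0.2, 0, 0, -0.003, 0, 0.2, 0, 0, -0.003, 0, 0.2, 0, 0, -0.003, 0, 0.48, 0, 0, -0.003, 0, 0.48, 0, 0, -0.003, 0, 0.48, 0, 0, -0.003, 0, 0.48]

```text
t: 49.57
eef_pos: [525.5, -310.2, 56.0]
tcp_rot: [3.141, 0.0, 1.507]
ft_force: [0.7, 0.5, -1.1]
opening: 0.478
grip_force: 0.0
```

servo_tool:
  moves: [0, 0, 0.03, 0, 0.48, 0, 0, 0.08, 0, 0.48, 0, 0, 0.16, 0, 0.48, 0, 0, 0.26, 0, 0.48, 0, 0, 0.36, 0, 0.48, 0, 0, 0.46, 0, 0.48, 0, 0, 0.51, 0, 0.48, 0, 0, 0.51, 0, 0.48, 0, 0, 0.51, 0, 0.48]

```text
t: 50.32
eef_pos: [525.4, -310.1, 261.6]
tcp_rot: [3.139, 0.001, 1.508]
ft_force: [-0.7, 0.7, -0.7]
opening: 0.479
grip_force: 0.0
```

servo_tool:
  moves: [-0.066, 0.752, 0, -0.081, 0.6, -0.066, 0.752, 0, -0.081, 0.6, -0.066, 0.752, 0, -0.081, 0.6, -0.066, 0.752, 0, -0.081, 0.6, -0.066, 0.752, 0, -0.081, 0.6, -0.066, 0.752, 0, -0.081, 0.6, -0.066, 0.752, 0, -0.081, 0.6, -0.066, 0.752, 0, -0.081, 0.6, -0.066, 0.752, 0, -0.081, 0.6, -0.066, 0.752, 0, -0.081, 0.6]

```text
t: 51.15
eef_pos: [498.8, -9.2, 259.2]
tcp_rot: [-3.14, 0.0, 1.255]
ft_force: [-0.1, -0.1, -0.9]
opening: 0.598
grip_force: 0.0
```

servo_tool:
  moves: [-0.066, 0.752, 0, -0.081, 0.7, -0.066, 0.752, 0, -0.081, 0.7, -0.066, 0.752, 0, -0.081, 0.7, -0.066, 0.752, 0, -0.081, 0.7, -0.066, 0.752, 0, -0.081, 0.7, -0.066, 0.752, 0, -0.081, 0.7, -0.066, 0.752, 0, -0.081, 0.7, -0.066, 0.752, 0, -0.081, 0.7, -0.066, 0.752, 0, -0.081, 0.7, -0.066, 0.752, 0, -0.081, 0.7, -0.066, 0.752, 0, -0.081, 0.7, -0.066, 0.752, 0, -0.081, 0.7]

```text
t: 52.15
eef_pos: [473.3, 289.8, 259.7]
tcp_rot: [-3.142, 0.001, 0.996]
ft_force: [-0.0, -0.6, -0.1]
opening: 0.698
grip_force: 0.0
```

servo_tool:
  moves: [0, 0, -0.1, 0, 0.7, 0, 0, -0.18, 0, 0.7, 0, 0, -0.18, 0, 0.7, 0, 0, -0.18, 0, 0.7, 0, 0, -0.18, 0, 0.7]

```text
t: 52.57
eef_pos: [473.6, 291.1, 189.6]
tcp_rot: [3.141, -0.001, 0.997]
ft_force: [0.6, -0.0, -0.5]
opening: 0.701
grip_force: 0.0
```

servo_tool:
  moves: [-0.001, 0.001, -0.04, 0, 0.7, -0.001, 0.001, -0.1, 0, 0.7, -0.001, 0.001, -0.14, 0, 0.7, -0.001, 0.001, -0.164, 0, 0.7, -0.001, 0.001, -0.164, 0, 0.7, -0.001, 0.001, -0.164, 0, 0.7]

```text
t: 53.07
eef_pos: [472.9, 292.1, 123.5]
tcp_rot: [3.141, -0.001, 0.998]
ft_force: [-0.2, -0.2, -0.1]
opening: 0.7
grip_force: 0.0
```

servo_tool:
  moves: [0, 0, 0, 0, 0.2, 0, 0, 0, 0, 0.2, 0, 0, 0, 0, 0.2, 0, 0, 0, 0, 0.2, 0, 0, 0, 0, 0.2, 0, 0, 0, 0, 0.2, 0, 0, 0, 0, 0.2, 0, 0, 0, 0, 0.2]

```text
t: 53.73
eef_pos: [472.3, 291.9, 122.5]
tcp_rot: [3.141, -0.0, 0.998]
ft_force: [-0.2, 0.2, 2.8]
opening: 0.354
grip_force: 30.0
```

servo_tool:
  moves: [0, 0, 0.02, 0, 0.2, 0, 0, 0.06, 0, 0.2, 0, 0, 0.12, 0, 0.2, 0, 0, 0.18, 0, 0.2, 0, 0, 0.24, 0, 0.2, 0, 0, 0.3, 0, 0.2, 0, 0, 0.33, 0, 0.2, 0, 0, 0.345, 0, 0.2, 0, 0, 0.345, 0, 0.2]

```text
t: 54.48
eef_pos: [472.4, 292.0, 261.6]
tcp_rot: [3.14, -0.002, 0.999]
ft_force: [0.1, -0.6, -1.5]
opening: 0.353
grip_force: 30.0
```

servo_tool:
  moves: [0, -0.03, 0, 0, 0.2, -0.002, -0.08, 0, 0.005, 0.2, -0.004, -0.14, 0, 0.01, 0.2, -0.006, -0.2, 0, 0.02, 0.2, -0.008, -0.27, 0, 0.03, 0.2, -0.01, -0.34, 0, 0.035, 0.2, -0.012, -0.41, 0, 0.045, 0.2, -0.015, -0.48, 0, 0.05, 0.2, -0.017, -0.55, 0, 0.06, 0.2, -0.019, -0.62, 0, 0.065, 0.2, -0.021, -0.68, 0, 0.075, 0.2, -0.023, -0.746, 0, 0.081, 0.2]

```text
t: 55.48
eef_pos: [461.9, -8.1, 259.2]
tcp_rot: [-3.14, 0.0, 1.254]
ft_force: [0.6, 0.3, -1.1]
opening: 0.356
grip_force: 30.0
```

servo_tool:
  moves: [-0.002, -0.07, 0, 0.005, 0.2, -0.004, -0.14, 0, 0.015, 0.2, -0.006, -0.21, 0, 0.025, 0.2, -0.008, -0.28, 0, 0.03, 0.2, -0.01, -0.35, 0, 0.04, 0.2, -0.012, -0.42, 0, 0.045, 0.2, -0.015, -0.49, 0, 0.055, 0.2, -0.017, -0.56, 0, 0.06, 0.2, -0.019, -0.63, 0, 0.07, 0.2, -0.021, -0.69, 0, 0.075, 0.2, -0.023, -0.73, 0, 0.081, 0.2, -0.023, -0.746, 0, 0.081, 0.2]

```text
t: 56.48
eef_pos: [452.6, -307.0, 258.8]
tcp_rot: [-3.14, -0.001, 1.506]
ft_force: [-0.3, 0.4, -1.3]
opening: 0.35
grip_force: 30.0
```

servo_tool:
  moves: [0, 0, 0, 0, 0.2, 0, 0, 0, 0, 0.2, 0, 0, 0, 0, 0.2, 0, 0, 0, 0, 0.2]

```text
t: 56.82
eef_pos: [453.8, -303.9, 260.3]
tcp_rot: [-3.142, -0.0, 1.508]
ft_force: [0.7, -0.6, -1.2]
opening: 0.355
grip_force: 30.0
```

servo_tool:
  moves: [0, -0.002, -0.08, 0, 0.2, 0, -0.002, -0.16, 0, 0.2, 0, -0.002, -0.24, 0, 0.2, 0, -0.002, -0.32, 0, 0.2, 0, -0.002, -0.4, 0, 0.2, 0, -0.002, -0.45, 0, 0.2, 0, -0.002, -0.48, 0, 0.2, 0, -0.002, -0.495, 0, 0.2, 0, -0.002, -0.505, 0, 0.2, 0, -0.002, -0.51, 0, 0.2, 0, -0.002, -0.51, 0, 0.2, 0, -0.002, -0.51, 0, 0.2]

```text
t: 57.82
eef_pos: [454.2, -305.9, 57.1]
tcp_rot: [3.14, 0.001, 1.508]
ft_force: [-1.5, -0.3, -1.0]
opening: 0.353
grip_force: 30.0
```

servo_tool:
  moves: [0, 0, -0.003, 0, 0.2, 0, 0, -0.003, 0, 0.2, 0, 0, -0.003, 0, 0.2, 0, 0, -0.003, 0, 0.48, 0, 0, -0.003, 0, 0.48, 0, 0, -0.003, 0, 0.48, 0, 0, -0.003, 0, 0.48]

```text
t: 58.4
eef_pos: [453.8, -305.7, 55.1]
tcp_rot: [3.141, 0.0, 1.507]
ft_force: [0.1, 0.4, 0.2]
opening: 0.477
grip_force: 0.0
```

servo_tool:
  moves: [0, 0, 0.03, 0, 0.48, 0, 0, 0.08, 0, 0.48, 0, 0, 0.16, 0, 0.48, 0, 0, 0.26, 0, 0.48, 0, 0, 0.36, 0, 0.48, 0, 0, 0.46, 0, 0.48, 0, 0, 0.51, 0, 0.48, 0, 0, 0.51, 0, 0.48, 0, 0, 0.51, 0, 0.48]

```text
t: 59.15
eef_pos: [453.9, -305.8, 259.9]
tcp_rot: [3.14, 0.001, 1.507]
ft_force: [-0.0, 0.7, -1.0]
opening: 0.482
grip_force: 0.0
```

servo_tool:
  moves: [0.2, 0.75, 0, 0, 0.48, 0.2, 0.75, 0, 0, 0.48, 0.2, 0.75, 0, 0, 0.48, 0.2, 0.75, 0, 0, 0.48, 0.2, 0.75, 0, 0, 0.48, 0.2, 0.75, 0, 0, 0.48, 0.2, 0.75, 0, 0, 0.48, 0.2, 0.75, 0, 0, 0.48, 0.2, 0.75, 0, 0, 0.48, 0.2, 0.75, 0, 0, 0.48]

```text
t: 59.98
eef_pos: [533.4, -4.8, 257.5]
tcp_rot: [-3.139, -0.0, 1.51]
ft_force: [-0.3, -0.0, -0.7]
opening: 0.48
grip_force: 0.0
```

```bash
python3 - <<'E'
from h import *
p,d,K,R,t=look("top"); np.savez("top5.npz",p=p,d=d,K=K,R=R,t=t); cv2.imwrite("pics/top5.png",cv2.resize(p[215:385,240:560],(800,425)))
W=cloud(d,K,R,t)
m=((W[...,2]>76)&(W[...,2]<86)&(d>0)&(np.hypot(W[...,0]-486,W[...,1]+349)<80)).astype(np.uint8)
n,l,st,ce=cv2.connectedComponentsWithStats(m)
for i in range(1,n):
    if st[i,4]>60: q=W[l==i]; print(q.mean(0).round(1),st[i,4])
p,d,K,R,t=look("side"); np.savez("side5.npz",p=p,d=d,K=K,R=R,t=t)
print(state()['eef_pos'])
E
```

```text
[ 521.  -392.9   80.3] 205
[ 524.9 -311.9   80.4] 198
[ 448.3 -388.    80.2] 211
[ 453.7 -307.5   80.1] 204
[533.37783956  -6.303298   258.05194352]
```

View pics/top5.png

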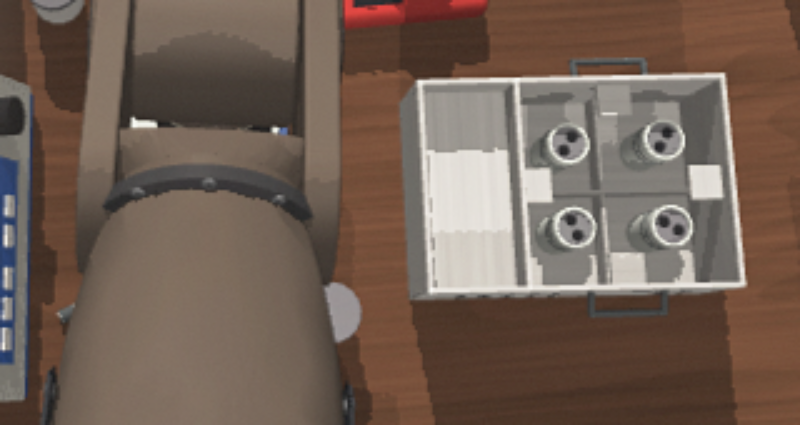

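All four buckets stand upright in their compartments, at (568,145), (660,140), (572,228) and (668,226) in the crop. Now the lid.

servo_tool:
  moves: [0.1445, 0.013, 0, 0, 0.8, 0.1445, 0.013, 0, 0, 0.8, 0.1445, 0.013, 0, 0, 0.8, 0.1445, 0.013, -0.1, 0, 0.8, 0.1445, 0.013, -0.2, 0, 0.8, 0.1445, 0.013, -0.3, 0, 0.8, 0.1445, 0.013, -0.4, 0, 0.8, 0.1445, 0.013, -0.48, 0, 0.8, 0.1445, 0.013, -0.48, 0, 0.8, 0.1445, 0.013, -0.48, 0, 0.8]

```text
t: 60.92
eef_pos: [590.7, -1.5, 66.5]
tcp_rot: [-3.138, -0.0, 1.506]
ft_force: [0.3, 0.3, 0.2]
opening: 0.797
grip_force: 0.0
```

```bash
python3 - <<'E'
from h import *
print(state()['eef_pos'])
D=np.load("top5.npz"); p,d,K,R,t=[D[k] for k in"pdKRt"]; W=cloud(d,K,R,t); v,u=np.mgrid[0:480,0:640]
B=W[(u>395)&(u<545)&(v>235)&(v<345)&(d>0)&(W[...,2]>104)&(W[...,2]<116)]; r=cv2.minAreaRect(B[:,:2].astype(np.float32)); print(r)
E
```

```text
[590.67887156  -1.49129317  66.45372527]
((488.99127197265625, -308.4947509765625), (258.3811340332031, 176.8256072998047), 86.40315246582031)
```

servo_tool:
  moves: [0.001, 0.001, -0.05, 0, 0.8, 0.001, 0.001, -0.1, 0, 0.8, 0.001, 0.001, -0.119, 0, 0.8, 0.001, 0.001, -0.119, 0, 0.8, 0.001, 0.001, -0.119, 0, 0.8]

```text
t: 61.33
eef_pos: [592.7, -0.4, 21.2]
tcp_rot: [3.14, 0.0, 1.507]
ft_force: [0.1, -0.2, 0.5]
opening: 0.801
grip_force: 0.0
```

servo_tool:
  moves: [0, 0, 0, 0, 0.3, 0, 0, 0, 0, 0.3, 0, 0, 0, 0, 0.3, 0, 0, 0, 0, 0.3, 0, 0, 0, 0, 0.3, 0, 0, 0, 0, 0.3, 0, 0, 0, 0, 0.3, 0, 0, 0, 0, 0.3, 0, 0, 0, 0, 0.3]

```text
t: 62.08
eef_pos: [592.0, -0.1, 19.7]
tcp_rot: [3.141, 0.0, 1.508]
ft_force: [-0.8, 0.6, 4.9]
opening: 0.442
grip_force: 30.0
```

servo_tool:
  moves: [0, 0, 0.02, 0, 0.3, 0, 0, 0.06, 0, 0.3, 0, 0, 0.13, 0, 0.3, 0, 0, 0.2, 0, 0.3, 0, 0, 0.27, 0, 0.3, 0, 0, 0.34, 0, 0.3, 0, 0, 0.41, 0, 0.3, 0, 0, 0.48, 0, 0.3, 0, 0, 0.5, 0, 0.3, 0, 0, 0.5, 0, 0.3, 0, 0, 0.5, 0, 0.3]

```text
t: 63.0
eef_pos: [591.5, -0.1, 218.6]
tcp_rot: [-3.141, -0.0, 1.507]
ft_force: [0.7, -0.2, -3.1]
opening: 0.44
grip_force: 30.0
```

servo_tool:
  moves: [-0.012, -0.04, 0, 0, 0.3, -0.03, -0.1, 0, 0, 0.3, -0.055, -0.18, 0, 0, 0.3, -0.08, -0.265, 0, 0, 0.3, -0.105, -0.35, 0, 0, 0.3, -0.13, -0.435, 0, 0, 0.3, -0.157, -0.52, 0, 0, 0.3, -0.182, -0.605, 0, 0, 0.3, -0.208, -0.69, 0, 0, 0.3, -0.233, -0.77, 0, 0, 0.3, -0.252, -0.835, 0, 0, 0.3, -0.2615, -0.8665, 0, 0, 0.3]

```text
t: 64.0
eef_pos: [485.8, -349.2, 217.0]
tcp_rot: [-3.139, -0.002, 1.505]
ft_force: [0.3, 0.5, -1.7]
opening: 0.44
grip_force: 30.0
```

servo_tool:
  moves: [0, 0, 0, 0, 0.3, 0, 0, 0, 0, 0.3, 0, 0, -0.03, 0, 0.3, 0, 0, -0.08, 0, 0.3, 0, 0, -0.13, 0, 0.3, 0, 0, -0.17, 0, 0.3, 0, 0, -0.2, 0, 0.3, 0, 0, -0.2, 0, 0.3, 0, 0, -0.2, 0, 0.3, 0, 0, -0.2, 0, 0.3]

```text
t: 64.83
eef_pos: [488.0, -346.0, 140.1]
tcp_rot: [3.141, 0.0, 1.508]
ft_force: [0.4, 0.5, -2.5]
opening: 0.441
grip_force: 30.0
```

servo_tool:
  moves: [-0.001, -0.001, -0.03, 0, 0.3, -0.001, -0.001, -0.055, 0, 0.3, -0.001, -0.001, -0.07, 0, 0.3, -0.001, -0.001, -0.078, 0, 0.3, -0.001, -0.001, -0.08, 0, 0.3, -0.001, -0.001, -0.08, 0, 0.3]

```text
t: 65.33
eef_pos: [487.1, -347.1, 107.5]
tcp_rot: [3.142, -0.0, 1.507]
ft_force: [0.1, 0.2, -2.1]
opening: 0.442
grip_force: 30.0
```

servo_tool:
  moves: [0, 0, -0.002, 0, 0.3, 0, 0, -0.003, 0, 0.3, 0, 0, -0.003, 0, 0.3, 0, 0, -0.003, 0, 0.65, 0, 0, -0.003, 0, 0.65, 0, 0, -0.003, 0, 0.65, 0, 0, -0.003, 0, 0.65, 0, 0, -0.003, 0, 0.65]

```text
t: 66.0
eef_pos: [487.1, -347.2, 106.4]
tcp_rot: [3.141, 0.0, 1.507]
ft_force: [0.1, -1.4, -0.3]
opening: 0.642
grip_force: 0.0
```

servo_tool:
  moves: [0, 0, 0.03, 0, 0.65, 0, 0, 0.08, 0, 0.65, 0, 0, 0.16, 0, 0.65, 0, 0, 0.26, 0, 0.65, 0, 0, 0.36, 0, 0.65, 0, 0, 0.38, 0, 0.65, 0, 0, 0.38, 0, 0.65, 0, 0, 0.38, 0, 0.65]

```text
t: 66.67
eef_pos: [486.8, -346.9, 257.8]
tcp_rot: [-3.142, -0.0, 1.507]
ft_force: [-0.5, 0.3, -0.2]
opening: 0.653
grip_force: 0.0
```

```bash
python3 - <<'E'
from h import *
p,d,K,R,t=look("top"); np.savez("top6.npz",p=p,d=d,K=K,R=R,t=t); cv2.imwrite("pics/top6.png",cv2.resize(p[280:400,250:410],(800,600)))
print(state()['eef_pos'])
E
```

```text
[ 486.55744813 -346.72856339  256.80403327]
```

View pics/top6.png

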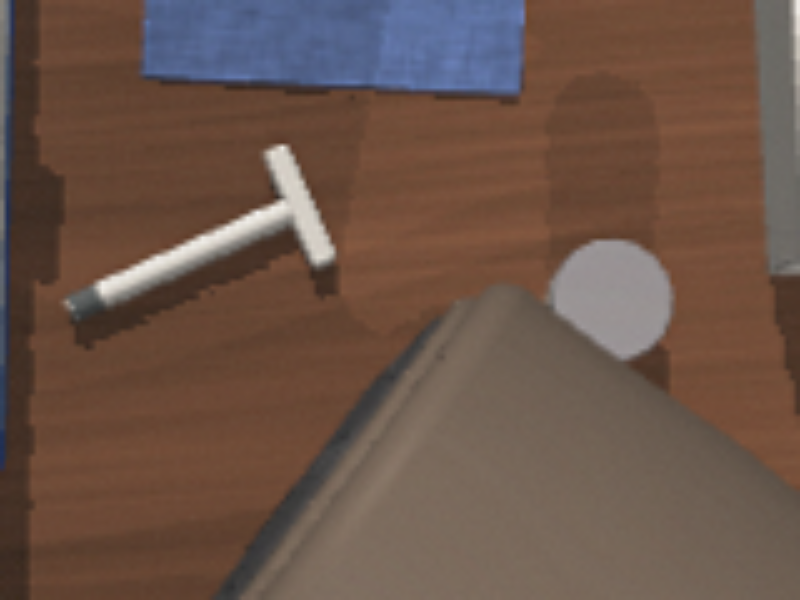

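```bash
python3 - <<'E'
from h import *
D=np.load("top6.npz"); p,d,K,R,t=[D[k] for k in"pdKRt"]
m=(p.min(2)>110).astype(np.uint8); n,l,st,ce=cv2.connectedComponentsWithStats(m); i=l[321,310]; print(st[i])
q=np.array([ray(a,b,10,K,R,t)[:2] for b,a in np.argwhere(l==i)])+[0.7,2.3]
bar=ray(310,321.2,12,K,R,t)[:2]+[.7,2.3]; tip=ray(264.4,341.4,6,K,R,t)[:2]+[.7,2.3]
e=(bar-tip)/np.linalg.norm(bar-tip); print("bar",bar,"tip",tip,np.linalg.norm(bar-tip))
s=(q-tip)@e; sh=q[(s>18)&(s<90)]; w,V=np.linalg.eigh(np.cov((sh-sh.mean(0)).T)); V=V[:,1]*np.sign(V[:,1]@e)
c=sh.mean(0); a=(q-c)@V; print("axis deg",np.degrees(np.arctan2(V[1],V[0])),"c",c,"a",a.min(),a.max(),"tip a",(tip-c)@V)
g=c+V*(a.max()-6-35+ -0.5); print("grip (bar side - 40ish)",g,"from tip",c+V*((tip-c)@V+75))
E
```

```text
[268 309  49  32 338]
bar [454.73738833  29.7101074 ] tip [419.67203492 132.87327756] 108.9597112970672
axis deg -70.57478688040543 c [438.55957102  82.47424328] a -42.621891735601444 60.49043795309562 tip a -53.81168408385831
grip (bar side - 40ish) [444.87533808  64.56480945] from tip [445.6062999   62.49204262]
```

The key lies on the bench with its tip at (72,308) and cross-bar at (300,206) in the crop, and nothing covers it. I pick it up at its grip point.

servo_tool:
  moves: [-0.05, 0.5, 0, 0.128, 0.6, -0.05, 0.5, 0, 0.128, 0.6, -0.05, 0.5, 0, 0.128, 0.6, -0.05, 0.5, 0, 0.128, 0.6, -0.05, 0.5, 0, 0.128, 0.6, -0.05, 0.5, 0, 0.128, 0.6, -0.05, 0.5, 0, 0.128, 0.6]

```text
t: 67.3
eef_pos: [466.6, -145.7, 257.1]
tcp_rot: [-3.14, -0.002, 1.912]
ft_force: [-0.5, 0.3, 0.6]
opening: 0.602
grip_force: 0.0
```

servo_tool:
  moves: [-0.05, 0.52, 0, 0, 0.6, -0.05, 0.52, 0, 0, 0.6, -0.05, 0.52, 0, 0, 0.6, -0.05, 0.52, 0, 0, 0.6, -0.05, 0.52, -0.1, 0, 0.6, -0.05, 0.52, -0.2, 0, 0.6, -0.05, 0.52, -0.3, 0, 0.6, -0.05, 0.52, -0.4, 0, 0.6, -0.05, 0.52, -0.48, 0, 0.6, -0.05, 0.52, -0.5, 0, 0.6, -0.05, 0.52, -0.5, 0, 0.6, -0.05, 0.52, -0.5, 0, 0.6]

```text
t: 68.3
eef_pos: [447.5, 60.3, 58.7]
tcp_rot: [-3.141, -0.0, 1.909]
ft_force: [0.8, 0.6, 1.3]
opening: 0.602
grip_force: 0.0
```

servo_tool:
  moves: [0, 0, 0, 0, 0.6, 0, 0, 0, 0, 0.6]

```text
t: 68.47
eef_pos: [448.1, 60.7, 60.1]
tcp_rot: [3.138, 0.001, 1.909]
ft_force: [0.6, -0.7, -0.1]
opening: 0.602
grip_force: 0.0
```

servo_tool:
  moves: [-0.003, 0.002, -0.05, 0, 0.6, -0.003, 0.002, -0.1, 0, 0.6, -0.003, 0.002, -0.125, 0, 0.6, -0.003, 0.002, -0.125, 0, 0.6, -0.003, 0.002, -0.125, 0, 0.6, -0.003, 0.002, -0.125, 0, 0.6]

```text
t: 68.97
eef_pos: [446.5, 61.7, 9.6]
tcp_rot: [3.14, 0.001, 1.91]
ft_force: [0.5, 1.0, -0.6]
opening: 0.599
grip_force: 0.0
```

Another 6 mm down (settled z near 9), then grip and lift.

servo_tool:
  moves: [0, 0, -0.008, 0, 0.6, 0, 0, -0.014, 0, 0.6, 0, 0, -0.014, 0, 0.6, 0, 0, -0.014, 0, 0.6]

```text
t: 69.3
eef_pos: [445.9, 61.7, 2.8]
tcp_rot: [3.141, 0.0, 1.91]
ft_force: [0.1, -0.2, 0.3]
opening: 0.601
grip_force: 0.0
```

servo_tool:
  moves: [0, 0, 0, 0, 0, 0, 0, 0, 0, 0, 0, 0, 0, 0, 0, 0, 0, 0, 0, 0, 0, 0, 0, 0, 0, 0, 0, 0, 0, 0, 0, 0, 0, 0, 0, 0, 0, 0, 0, 0, 0, 0, 0, 0, 0, 0, 0, 0, 0, 0]

```text
t: 70.13
eef_pos: [445.8, 61.7, 2.7]
tcp_rot: [3.142, -0.0, 1.91]
ft_force: [-0.4, -0.0, -0.2]
opening: 0.118
grip_force: 30.0
```

servo_tool:
  moves: [0, 0, 0.02, 0, 0, 0, 0, 0.06, 0, 0, 0, 0, 0.13, 0, 0, 0, 0, 0.2, 0, 0, 0, 0, 0.27, 0, 0, 0, 0, 0.34, 0, 0, 0, 0, 0.41, 0, 0, 0, 0, 0.48, 0, 0, 0, 0, 0.5, 0, 0, 0, 0, 0.5, 0, 0, 0, 0, 0.5, 0, 0]

```text
t: 71.05
eef_pos: [445.4, 61.7, 202.3]
tcp_rot: [3.142, -0.0, 1.91]
ft_force: [0.6, -0.4, -1.9]
opening: 0.12
grip_force: 30.0
```

```bash
python3 - <<'E'
from h import *
p,d,K,R,t=look("side"); cv2.imwrite("pics/side7.png",p)
print(state()['eef_pos'],state()['moment'])
E
```

```text
[445.15337205  61.67555809 201.62019659] [-0.04432606  0.01239005 -0.02019394]
```

View pics/side7.png

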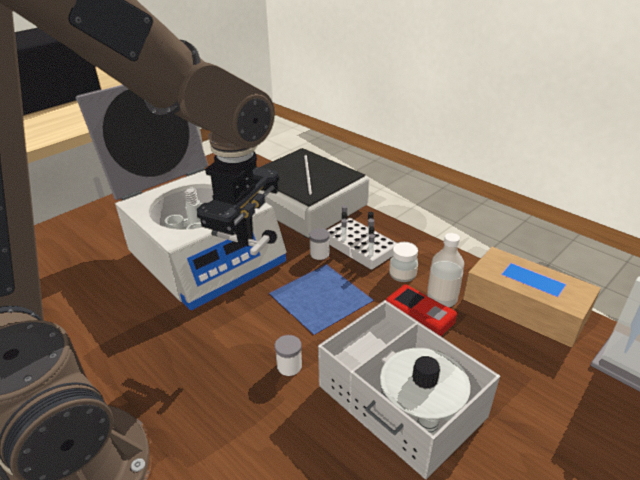

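The key is held level between the fingers, at (240,235) in the side picture. The lid lies knob up in the box at (425,378). Now to the pocket.

servo_tool:
  moves: [0.01, -0.04, 0, 0.02, 0, 0.025, -0.1, 0, 0.05, 0, 0.04, -0.17, 0, 0.085, 0, 0.058, -0.24, 0, 0.12, 0, 0.075, -0.31, 0, 0.155, 0, 0.092, -0.38, 0, 0.19, 0, 0.11, -0.45, 0, 0.225, 0, 0.127, -0.52, 0, 0.26, 0, 0.144, -0.59, 0, 0.295, 0, 0.158, -0.65, 0, 0.33, 0, 0.168, -0.69, 0, 0.355, 0, 0.173, -0.71, 0, 0.372, 0]

```text
t: 72.1
eef_pos: [514.8, -224.2, 200.2]
tcp_rot: [3.14, -0.003, 3.081]
ft_force: [-0.2, 0.2, -0.8]
opening: 0.117
grip_force: 30.0
```

servo_tool:
  moves: [0, 0, 0, 0, 0, 0, 0, 0, 0, 0, 0, 0, -0.03, 0, 0, 0, 0, -0.08, 0, 0, 0, 0, -0.13, 0, 0, 0, 0, -0.17, 0, 0, 0, 0, -0.2, 0, 0, 0, 0, -0.2, 0, 0, 0, 0, -0.2, 0, 0, 0, 0, -0.2, 0, 0]

```text
t: 72.93
eef_pos: [515.2, -221.9, 123.2]
tcp_rot: [-3.142, 0.0, 3.078]
ft_force: [-0.2, -0.2, -1.8]
opening: 0.115
grip_force: 30.0
```

servo_tool:
  moves: [0, 0, -0.03, 0, 0, 0, 0, -0.06, 0, 0, 0, 0, -0.09, 0, 0, 0, 0, -0.11, 0, 0, 0, 0, -0.12, 0, 0, 0, 0, -0.122, 0, 0, 0, 0, -0.122, 0, 0, 0, 0, -0.122, 0, 0]

```text
t: 73.6
eef_pos: [515.3, -222.5, 74.5]
tcp_rot: [-3.141, 0.001, 3.078]
ft_force: [-0.4, -0.1, 0.0]
opening: 0.118
grip_force: 30.0
```

servo_tool:
  moves: [0, 0, -0.002, 0, 0, 0, 0, -0.003, 0, 0, 0, 0, -0.003, 0, 0.35, 0, 0, -0.003, 0, 0.35, 0, 0, -0.003, 0, 0.35, 0, 0, -0.003, 0, 0.35, 0, 0, -0.003, 0, 0.35]

```text
t: 74.18
eef_pos: [515.1, -222.3, 72.8]
tcp_rot: [3.142, 0.0, 3.078]
ft_force: [0.0, 0.3, 0.7]
opening: 0.34
grip_force: 0.0
```

servo_tool:
  moves: [0, 0, 0.03, 0, 0.35, 0, 0, 0.08, 0, 0.35, 0, 0, 0.16, 0, 0.35, 0, 0, 0.26, 0, 0.35, 0, 0, 0.36, 0, 0.35, 0, 0, 0.46, 0, 0.35, 0, 0, 0.46, 0, 0.35, 0, 0, 0.46, 0, 0.35]

```text
t: 74.85
eef_pos: [515.5, -222.5, 258.7]
tcp_rot: [-3.14, 0.004, 3.078]
ft_force: [0.1, -0.0, -1.0]
opening: 0.352
grip_force: 0.0
```

servo_tool:
  moves: [0, 0.6, 0.1, 0, 0.35, 0, 0.6, 0.1, 0, 0.35, 0, 0.6, 0.1, 0, 0.35, 0, 0.6, 0.1, 0, 0.35, 0, 0.6, 0.1, 0, 0.35, 0, 0.6, 0.1, 0, 0.35, 0, 0.6, 0.1, 0, 0.35, 0, 0.6, 0.1, 0, 0.35, 0, 0.6, 0.1, 0, 0.35]

```text
t: 75.6
eef_pos: [514.7, 17.4, 295.4]
tcp_rot: [-3.142, -0.002, 3.079]
ft_force: [-0.3, -0.0, -0.7]
opening: 0.352
grip_force: 0.0
```

```bash
python3 - <<'E'
from h import *
p,d,K,R,t=look("top"); cv2.imwrite("pics/top8.png",cv2.resize(p[225:350,390:550],(768,600)))
W=cloud(d,K,R,t); b=np.array([-0.7,-2.3,0]); o=np.array([486.9,-346.7,0])+b; X=np.array([.998,-.0623,0]);Y=np.array([.0623,.998,0])
x=(W-o)@X; y=(W-o)@Y; z=W[...,2]
k=(d>0)&(np.hypot(x,y)<22)&(z>120); print("knob",x[k].mean(),y[k].mean(),z[k].mean(),k.sum())
k=(d>0)&(np.hypot(x,y)<68)&(np.hypot(x,y)>30)&(z>80)&(z<110); A=np.c_[x[k],y[k],np.ones(k.sum())]; print("lid plane",np.linalg.lstsq(A,z[k],rcond=None)[0])
k=(d>0)&(abs(x)<80)&(abs(y-126)<34)&(z>76)&(z<100); print("key",x[k].min(),x[k].max(),y[k].min(),y[k].max(),np.percentile(z[k],[5,50,95]),k.sum())
print(state()['eef_pos'])
E
```

```text
knob -0.32284751416946117 0.7355738961649612 132.90019153913295 378
lid plane [ 3.23050691e-03 -6.39163442e-03  9.66345443e+01]
key -65.35719078850677 72.21963146389868 92.06942421306873 153.20274824119727 [76.77598981 81.0898579  85.49088732] 427
[514.8344543   16.91268044 295.58019598]
```

View pics/top8.png

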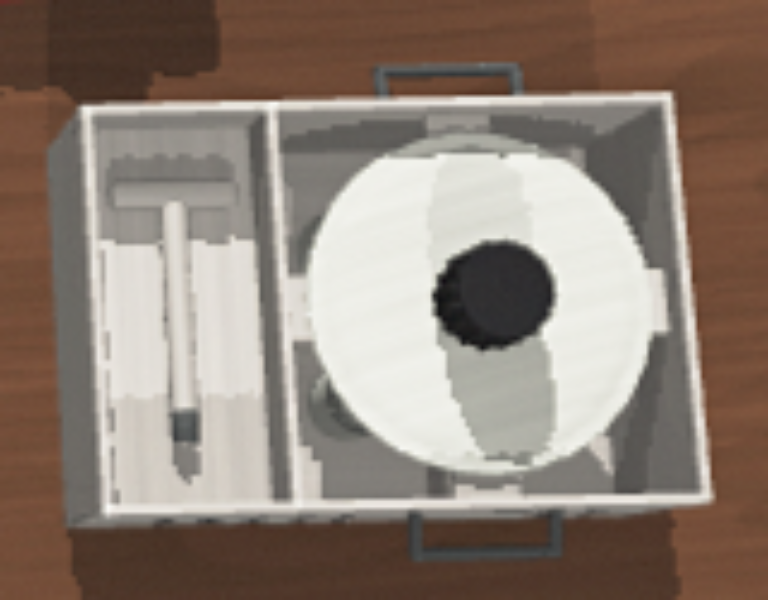

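The lid sits level and centred on the ledges with its knob at (498,293), and the key lies flat in the pocket from (175,190) to (185,425). The robot is clear of everything, so I hand the job in.

```bash
python3 -c "
from cell import *
print(job_done())"
```

```text
the job is handed in; nothing more can be done
None
```

I handed the job in at about 76 s; no verdict came back. In the last images, all four buckets stand upright in the chamber, the lid lies knob up and level on the ledges (less than 1 mm off centre), and the key lies flat in the side pocket.

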